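Set the collecting tray and start the shredder

ROBOT

A 6-joint arm with a two-finger parallel gripper is mounted at the origin on the work surface. World frame = base frame: x ahead of the robot, y to its left, z up, the work surface at z = 0. Lengths are in m, angles in rad, forces in N, time in s.
With the tool pointing down it reaches from about 0.425 to 0.95 m from the base axis. Payload 3.5 kg.
Tool frame: the origin (TCP) lies at the very end of the fingers, on their centre line; the grasp point (between the pads) lies 19 mm behind it; y points along the fingers, z is the direction in which the jaws open and shut, and the axes are right-handed (so a half turn about y gives the same grasp; the last joint's range is limited). The gripper opens to 85 mm and grips with 20 to 120 N. Pads are 22 mm wide; open, the fingers measure 114 mm over their backs; the gripper's body (76 mm by 85 mm) begins 54 mm behind the grasp point. The pads swing forward as they close: fully open they stand 13 mm farther back than shut.
Start: joints at [0.996, 0.286, 1.577, -0, 1.279, -0.15], TCP at [0.278, 0.615, 0.208] pointing down, gripper open.
Joint ranges: [-2.77, 2.77], [-0.9, 2.22], [0.21, 2.48], [-1.53, 4.67], [0.24, 2.81], [-2.84, 2.84]. Speed limits (rad/s): [2.79, 2.79, 3.14, 3.14, 3.14, 3.14].

INTERFACE

Orientations are given as a unit quaternion [x, y, z, w].
In Python, from plant import ctrl gives the robot as it stands. The module is installed in compiled form; this text tells all that it offers.
- The arm moves only by the tool jog_arm, never from a script. Its argument "deltas" is a list of rows, each a list of 3 entries, a list of its own where there are three numbers: the turn, a rotation vector about the tool's x, y, z in rad, then the shift along the tool's x, y, z in m, then the opening, from 0 (shut) to 1 (fully open). In form: [[[wx, wy, wz], [dx, dy, dz], gripper], ...]. A call has 1 to 10 rows; each row is the pose to reach, as a shift and turn from the pose measured when the call began, along the tool's axes at that moment; what a row does not reach only later rows make up. A row lasts 1/12 s, in which the tool goes at most 41.7 mm and 7.16 degrees, less where a joint would pass 70% of its speed; a pose out of reach is approached as far as the arm can. A call with a gripper value outside its range is refused whole. The fingers move at their own pace and stop on an object; "force" is the grip in N (left out, the last holds). Time passes only in rows, so rows that repeat a pose let the fingers close. It gives the time, the measured TCP pose, the force and the opening at its end, in the units of the state.
- ctrl.get_state(): the state, without advancing time (a new reading comes with each control period).
- ctrl.read_camera(name): name is "scene" or "top" or "wrist"; returns a dict with "pixels" (420x560x3 uint8, blue, green, red), "range_z" (420x560 float32, m along the optical axis (not along the pixel's ray), 0 where there is no reading), "fx", "fy", "cx", "cy" (pixels), "T" (4x4, takes a point from camera to world coordinates); the wrist camera has in their place "mount" (4x4, takes a point from camera to tool coordinates, whose origin is the TCP and whose axes are the tool frame's). Camera axes: x right, y up, looking along -z (the intrinsics and any distortion apply to the point x, -y, -z); pixel columns grow to the right and rows downward; lengths in m; the calibration is good to about 2 mm. A picture is of the moment at which its call begins: read the wrist's pose just before it.
- ctrl.sign_off(): hands the job in, once; it reports no verdict.
The state is a dict: "time": time; "qpos": joint angles; "dq": joint speeds; "joint_efforts": joint torques, N m; "eef_pos": TCP position; "tcp_rot": TCP orientation; "contact_force": force on the tool from outside, world axes, zero at the start; "wrist_torque": the same for the moment, N m; "opening": opening from 0.0 (shut) to 1.0 (fully open).
Only numpy, scipy, OpenCV 4.12 (cv2) and the standard library are available. Lean on these libraries where they do the work, as an engineer would, in place of code of your own. Each camera call takes 0.05 s, during which the arm holds its last target.

TASK

Get the orange collecting tray out from under the low drying rack and set it in the shredder's bay under the outlet, plain end first and pushed fully home, with its blue handle outside. Then flip the yellow guard on the start station up until it stays by itself, and press the green start button beneath it fully down and let it go, leaving the guard up. Never press start before the tray is home, and leave the other things where they stand.

Things in the scene. Friction and masses are not known exactly. Their poses are not given: they have to be found in the camera images.
- tray: loose orange open tray, body 200 (x) x 112 (y) x 60 mm high, walls 8 mm, floor 8 mm, about 0.35 kg. Origin: centre of the underside, z up. +x points to the plain end (outer face at x = +100 mm); the blue handle is a bar at the other end: x from -100 to -143 mm, 14 mm thick in y, z from 30 to 56 mm. At the start its handle end is under the rack and about 90 mm of its plain end sticks out; it slides easily on the table
- tray_grip (a point): middle of the tray's blue handle, 43 mm above the tray's underside and 121 mm from its middle; axes as the tray's
- bay_stop (a point): at table height, middle of the stop plate at the inner end of the shredder's bay. +x points into the machine (the way the tray goes in), z up. Home: plain end against this plate, tray x along this x, so the tray's origin lies 100 mm before this point. The tray slides on the table between guides 28 mm high, inner faces 132 mm apart, from x = 0 to -160 mm, flaring wider to -190 mm
- shredder: fixed aluminium shredder, 0.3 m tall motor body with hopper. Origin on the table, 60 mm before bay_stop, axes as bay_stop's. Its steel outlet spout hangs over the bay from x = -50 to +60 mm, 150 mm wide, underside 86 mm and top 201 mm above the table; the body stands behind x = +60 mm
- rack: fixed low steel rack: board 220 (x) x 340 (y) mm, 90 to 102 mm above the table, on four 16 mm posts at the corners (centres 98, 158 mm from the middle). Origin on the table under the board's centre, z up; its front edge, from which the tray sticks out, is at x = -110 mm
- station: fixed grey start station on the table, 116 (x) x 104 (y) mm, top at 50 mm. Origin: centre of its underside, z up. The guard's hinge axis runs along its y at x = +42 mm, z = 82 mm; the start button stands at x = -10 mm, y = 0
- guard (a joint): angle of the yellow guard (rad): 0 shut (level), grows as its front (-x) edge lifts, 2.1 fully back against its stop. Light (60 g). It falls shut when let go below about 1.6 and falls back and stays when let go beyond about 1.65. Guard: plate reaching 80 mm from the hinge, 70 mm wide, with 24 mm skirts
- guard_tab (a point): middle of the black lifting tab that sticks out from the guard's free edge, 97 mm from the hinge axis (when shut: 97 mm to the station's -x of it and 3 mm below it). Tab: 32 mm long away from the hinge, 12 mm thick along the hinge axis, 14 mm high. It turns with the guard; can be pinched across its 12 mm, in which grip it can pivot
- start (a joint): travel of the green start button (m): 0 up, 0.006 fully down; springs back when let go; about 5 N presses it fully down
- start_top (a point): centre of the green button's top face, 32 mm across, 72 mm above the table; reached only with the guard up
- can: bystander: steel food can, 74 mm across, 85 mm tall, standing on the rack. Origin: underside
- jar: bystander: amber jar with red lid, 60 mm across, 75 mm tall, standing on the rack. Origin: underside
- shaker: bystander: aluminium flour shaker, 66 mm across, 108 mm tall, standing on the table. Origin: underside
- squeeze: bystander: red squeeze bottle, 60 mm across, 150 mm tall, standing on the table. Origin: underside
- bowl: bystander: steel bowl, 120 mm across, 55 mm tall. Origin: underside
- ramekin: bystander: small white cup, 72 mm across, 42 mm tall, standing on the rack. Origin: underside

How it is judged:
By the outcome, as a careful person would: the job done as asked, in the order asked, and still so for the second after the job is handed in, with the robot touching nothing.
It also fails if it takes over 72 s, if anything falls off the work surface, if the arm or the gripper's body presses on something with over 40 N, if the wrist force passes 120 N, or if a joint passes its speed limit or range.

## Working session

There is one attempt and no reset: what is moved stays moved. The work goes in short steps, Python scripts to look and compute and a tool call to move; the robot and the scene stay as the last step left them, time stands still between calls to the robot, and variables do not carry over. Pictures are saved under pics/ and viewed, and the job is handed in when it is done.

Besides the shell and the picture viewer there is one more tool, called by a JSON object that holds its "op" and its "data". jog_arm: Moves the arm, as the interface text tells. Its arguments: {"type":"object","properties":{"deltas":{"type":"array","items":{"type":"array"}},"force":{"type":"number"}},"required":["deltas"]}

```bash
mkdir -p pics; cat > h.py <<'E'
import numpy as np, cv2
from plant import ctrl
from scipy.spatial.transform import Rotation as R
def T_of(c,s=None):
    if 'T' in c: return np.array(c['T'])
    M=np.eye(4); M[:3,:3]=R.from_quat(s['tcp_rot']).as_matrix(); M[:3,3]=s['eef_pos']
    return M@np.array(c['mount'])
def cloud(c,T):
    z=c['range_z']; v,u=np.mgrid[0:z.shape[0],0:z.shape[1]]
    P=np.stack([(u-c['cx'])/c['fx']*z,-(v-c['cy'])/c['fy']*z,-z],-1)
    return P@T[:3,:3].T+T[:3,3]
E
ls; python3 - <<'E'
from h import *
s=ctrl.get_state(); print(s)
for n in ['scene','top','wrist']:
    c=ctrl.read_camera(n); cv2.imwrite(f'pics/{n}0.png',c['pixels'])
    print(n,{k:v for k,v in c.items() if k not in('pixels','range_z')})
    np.savez(f'{n}0.npz',P=cloud(c,T_of(c,s)),img=c['pixels'],z=c['range_z'])
E
```

```text
h.py
pics
{'time': 0.0, 'qpos': array([ 9.95974840e-01,  2.87213883e-01,  1.57820116e+00,  9.44063277e-06,
        1.27858246e+00, -1.49996252e-01]), 'dq': array([-1.02947946e-03,  1.06072495e-03,  8.19667504e-04,  2.02134018e-03,
       -1.08561873e-04, -8.35094884e-05]), 'joint_efforts': array([-5.36138778e-04, -4.05968571e+01, -2.92634815e+01, -1.47239180e-04,
        5.83403205e-03,  4.99805338e-06]), 'eef_pos': array([0.27778256, 0.61440435, 0.20670201]), 'tcp_rot': array([ 0.69200783, -0.14937673,  0.14876789, -0.69042007]), 'contact_force': array([ 0.33208007, -0.04995888, -0.35556457]), 'wrist_torque': array([-0.03638692, -0.00117205,  0.05439772]), 'opening': 0.9992676822266713}
scene {'fx': 469.30183634147636, 'fy': 469.30183634147636, 'cx': 279.7320072610501, 'cy': 200.3201750203856, 'T': array([[ 0.39910503, -0.66941293,  0.62657921,  1.27963703],
       [ 0.91678847,  0.3022458 , -0.26104863, -0.31281269],
       [-0.0146316 ,  0.67862641,  0.73433787,  0.96493866],
       [ 0.        ,  0.        ,  0.        ,  1.        ]])}
top {'fx': 473.7941191833939, 'fy': 473.7941191833939, 'cx': 277.5022535226969, 'cy': 217.86997516083915, 'T': array([[-0.01797181,  0.99567363, -0.09116493,  0.40499869],
       [-0.99978764, -0.01697644,  0.01168215,  0.0144081 ],
       [ 0.01008396,  0.09135552,  0.99576728,  1.29998825],
       [ 0.        ,  0.        ,  0.        ,  1.        ]])}
wrist {'fx': 290.560930506301, 'fy': 290.560930506301, 'cx': 280.9121015637297, 'cy': 208.19675632957882, 'mount': array([[ 3.99123962e-04, -9.52941615e-01, -3.03153621e-01,
        -7.66130398e-02],
       [ 1.05406394e-04,  3.03153684e-01, -9.52941673e-01,
        -1.66705346e-01],
       [ 9.99999915e-01,  3.48387526e-04,  2.21442039e-04,
        -3.37816838e-04],
       [ 0.00000000e+00,  0.00000000e+00,  0.00000000e+00,
         1.00000000e+00]])}
```

View pics/scene0.png

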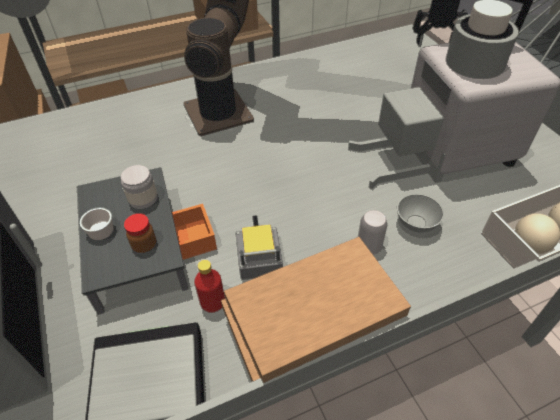

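View pics/top0.png

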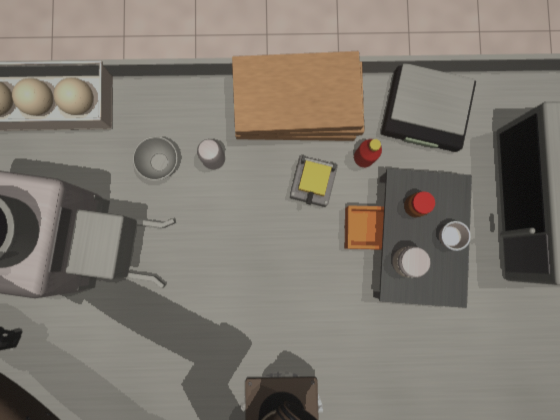

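View pics/wrist0.png

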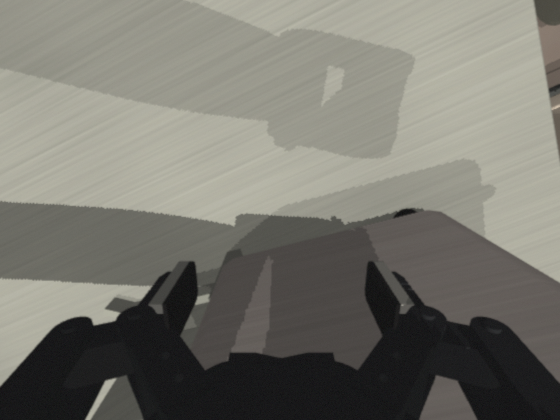

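Top view: robot base at bottom (280,400), rack right (425,237), tray's plain end at (364,228) pointing left (+y), station (314,180), shredder left with its bay guides at (155,223) and (145,277). Now measuring.

```bash
cat > m.py <<'E'
from h import *
def rect(P,m,lab):
    pts=P[m]; print(lab,len(pts),'med',np.median(pts,0).round(3),'z',np.percentile(pts[:,2],[5,50,95]).round(3)); 
    if len(pts)>10:
        r=cv2.minAreaRect((pts[:,:2]*1000).astype(np.float32)); print('   rect mm',np.round(r[0],1),np.round(r[1],1),round(r[2],1))
def big(m):
    n,l,st,_=cv2.connectedComponentsWithStats(cv2.morphologyEx(m.astype(np.uint8),cv2.MORPH_OPEN,np.ones((2,2),np.uint8)))
    return l==1+np.argmax(st[1:,4]) if n>1 else m
if __name__=='__main__':
  for n in ['top','scene']:
    d=np.load(f'{n}0.npz'); P=d['P']; hsv=cv2.cvtColor(d['img'],cv2.COLOR_BGR2HSV); H,S,V=cv2.split(hsv); v=d['z']>0
    print(n)
    Z=P[...,2]; X=P[...,0]; Y=P[...,1]
    o=(H>5)&(H<14)&(S>190)&v&(V>80)&(X<.48)&(Z<.08)
    rect(P,big(o),'orange'); rect(P,big(o)&(Z>.05),'orange rim')
    g=(H>22)&(H<34)&(S>150)&v
    rect(P,big(g&(Z<.12)),'yellow')
    reg=(Y<-.2)&(Y>-.6)&(X<.6)
    rect(P,big(reg&(Z>.09)&(Z<.108)&v),'rack')
    rect(P,big((Y<-.0)&(Y>-.16)&(X<.7)&(X>.4)&(Z>.03)&(Z<.1)&v),'station')
    b=(Y>.1)&(Y<.6)&(X<.6)&(X>.15)&v
    rect(P,big(b&(Z>.018)&(Z<.04)),'guides')
    rect(P,big(b&(Z>.19)&(Z<.21)),'spout')
    rect(P,big(b&(Z>.25)&(Z<.33)),'body')
    k=(V<40)&(Y<0.02)&(Y>-.2)&(X<.62)&(X>.4)&(Z>.03)&v
    rect(P,big(k),'tab')
E
python3 m.py
python3 - <<'E'
import cv2
i=cv2.imread('pics/top0.png'); cv2.imwrite('pics/topz.png',cv2.resize(i[140:300,280:480],None,fx=4,fy=3.75,interpolation=cv2.INTER_CUBIC))
i=cv2.imread('pics/top0.png'); cv2.imwrite('pics/topz2.png',cv2.resize(i[150:310,40:240],None,fx=4,fy=3.75,interpolation=cv2.INTER_CUBIC))
i=cv2.imread('pics/scene0.png'); cv2.imwrite('pics/scz.png',cv2.resize(i[190:340,150:350],None,fx=4,fy=4,interpolation=cv2.INTER_CUBIC))
E
```

```text
return _methods._mean(a, axis=axis, dtype=dtype,
  ret = um.true_divide(
Traceback (most recent call last):
  File "m.py", line 15, in <module>
    rect(P,big(o),'orange'); rect(P,big(o)&(Z>.05),'orange rim')
    ~~~~^^^^^^^^^^^^^^^^^^^
  File "m.py", line 3, in rect
    pts=P[m]; print(lab,len(pts),'med',np.median(pts,0).round(3),'z',np.percentile(pts[:,2],[5,50,95]).round(3));
                                                                     ~~~~~~~~~~~~~^^^^^^^^^^^^^^^^^^^^
IndexError: index -1 is out of bounds for axis 0 with size 0
```

View pics/topz.png

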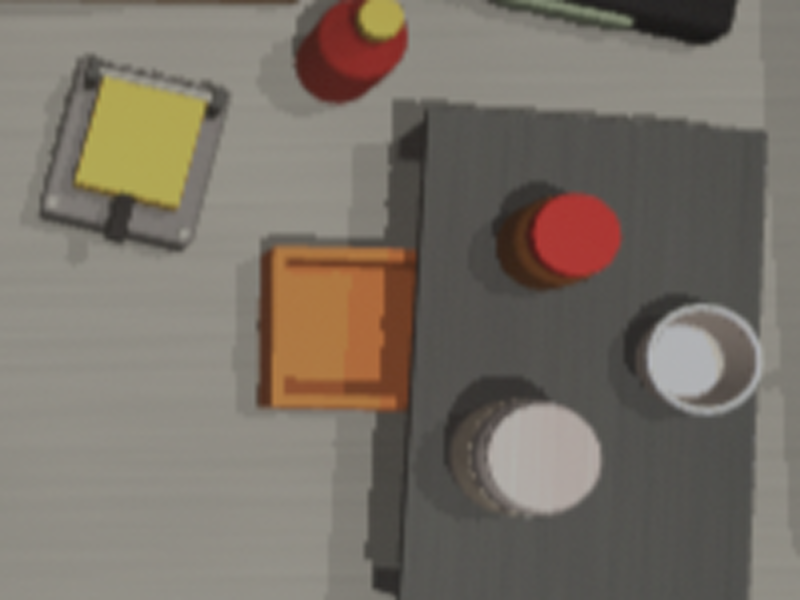

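View pics/topz2.png

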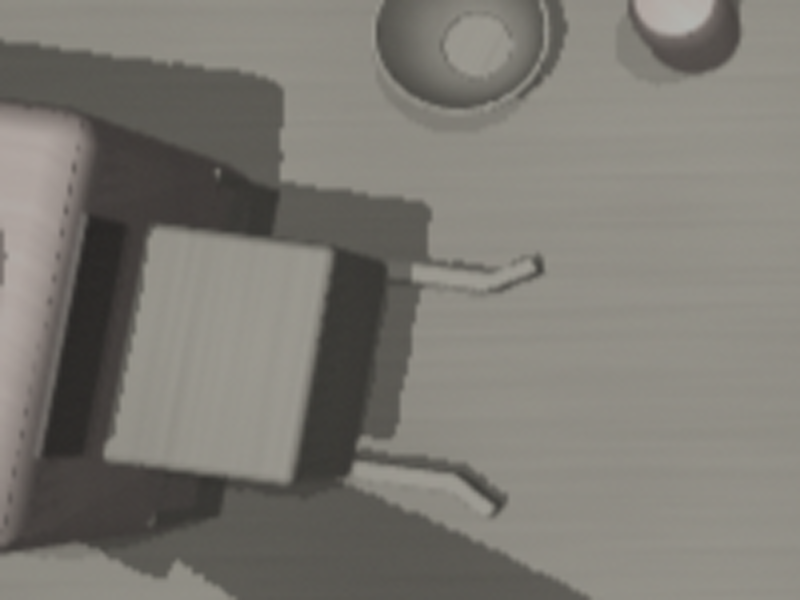

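View pics/scz.png

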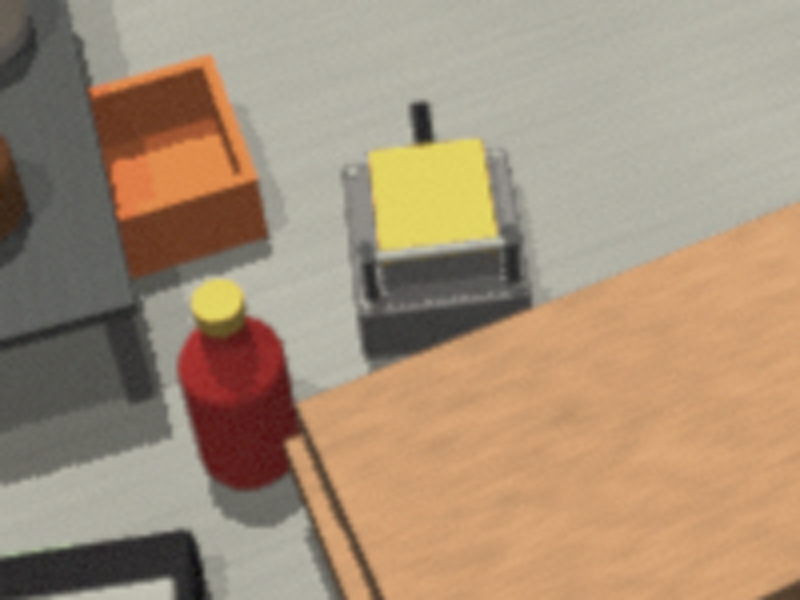

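```bash
python3 - <<'E'
from h import *
d=np.load('top0.npz'); hsv=cv2.cvtColor(d['img'],cv2.COLOR_BGR2HSV)
print((d['z']>0).mean())
for n,u,v in [('wall top',350,207),('floor',356,220),('yellow',316,178),('rack',430,280),('spout',95,245),('table',250,280),('table2',300,300),('guide',155,223),('tab',310,198),('redlid',423,203),('squeeze',372,148)]:
    print(n,hsv[v,u],d['z'][v,u],d['P'][v,u].round(3))
E
```

```text
0.995875850340136
wall top [ 15 156 173] 1.2577171 [ 0.545 -0.193  0.052]
floor [ 15 157 174] 1.2969451 [ 0.514 -0.215  0.01 ]
yellow [ 27 134 177] 1.226858 [ 0.618 -0.101  0.089]
rack [30 12 85] 1.1940595 [ 0.351 -0.381  0.101]
spout [ 24  17 152] 1.0938324 [0.45  0.424 0.201]
table [ 24  18 143] 1.2920716 [ 0.355  0.077 -0.003]
table2 [ 24  18 143] 1.2897209 [ 0.299 -0.058 -0.004]
guide [ 22  18 155] 1.2722391 [0.513 0.329 0.029]
tab [10 27 56] 1.2250322 [ 0.566 -0.085  0.086]
redlid [  1 177 171] 1.1369455 [ 0.538 -0.349  0.175]
squeeze [ 26 144 147] 1.1766928 [ 0.681 -0.237  0.146]
```

```bash
cat > m2.py <<'E'
from m import *
for n in ['top','scene']:
    d=np.load(f'{n}0.npz'); P=d['P']; hsv=cv2.cvtColor(d['img'],cv2.COLOR_BGR2HSV); H,S,V=cv2.split(hsv); v=d['z']>0
    print(n)
    Z=P[...,2]; X=P[...,0]; Y=P[...,1]
    def go(m,l):
        if m.sum()>20: rect(P,big(m),l)
        else: print(l,'none',m.sum())
    o=(H>5)&(H<20)&(S>120)&v&(X<.6)&(X>.4)&(Y>-.33)&(Y<-.13)&(Z<.075)
    go(o,'orange'); go(o&(Z>.048),'orange rim')
    go((H>22)&(H<34)&(S>100)&v&(Z<.12)&(Y>-.2),'yellow')
    go((Y<-.2)&(Y>-.6)&(X<.75)&(Z>.094)&(Z<.108)&v,'rack')
    go((Y<0)&(Y>-.18)&(X<.72)&(X>.5)&(Z>.03)&(Z<.1)&v,'station')
    go((Y<0)&(Y>-.18)&(X<.72)&(X>.5)&(Z>.04)&(Z<.06)&v,'station top')
    b=(Y>.1)&(Y<.65)&(X<.7)&(X>.25)&v
    go(b&(Z>.018)&(Z<.04)&(Y<.40)&(X>.46),'guideL')
    go(b&(Z>.018)&(Z<.04)&(Y<.40)&(X<.46),'guideR')
    go(b&(Z>.19)&(Z<.212),'spout')
    go((V<90)&(Y<0)&(Y>-.18)&(X<.6)&(X>.5)&(Z>.06)&(Z<.1)&v,'tab')
E
python3 m2.py
```

```text
top
orange 1594 med [ 0.491 -0.238  0.009] z [0.003 0.009 0.063]
   rect mm [ 479.2 -137.4] [121.2 315.5] 5.0
orange rim 355 med [ 0.491 -0.21   0.058] z [0.005 0.058 0.063]
   rect mm [ 479.3 -134.8] [119.9 311. ] 5.4
yellow 793 med [ 0.618 -0.101  0.083] z [0.064 0.083 0.088]
   rect mm [527.2 -69.4] [ 76.1 286.5] 70.4
rack 9222 med [ 0.459 -0.382  0.101] z [0.097 0.101 0.106]
   rect mm [ 475.1 -263. ] [539.4 365.4] 84.7
station 1686 med [ 0.612 -0.097  0.081] z [0.035 0.081 0.088]
   rect mm [535.6 -79.2] [107.9 302.7] 74.0
station top 331 med [ 0.602 -0.06   0.049] z [0.043 0.049 0.084]
   rect mm [537.4 -47.5] [ 45.9 288.7] 74.0
guideL 169 med [0.512 0.329 0.026] z [-0.002  0.026  0.031]
   rect mm [512.7 331.8] [103.4  18.8] 89.7
guideR 175 med [0.367 0.351 0.026] z [-0.002  0.026  0.031]
   rect mm [368.7 206.4] [ 45.6 388.1] 4.0
spout 3459 med [0.45  0.428 0.199] z [0.191 0.199 0.203]
   rect mm [484.2 319.3] [238.8 583.1] 7.7
tab 58 med [ 0.566 -0.086  0.083] z [0.001 0.083 0.089]
   rect mm [567.4 -88.1] [14.9 32. ] 75.7
scene
orange 1645 med [ 0.482 -0.223  0.025] z [0.00
[... 312 characters left out ...]
] z [0.099 0.103 0.106]
   rect mm [ 730.8 -401.4] [ 248.7 1083.7] 86.2
station 1935 med [ 0.644 -0.102  0.056] z [0.033 0.056 0.088]
   rect mm [ 886.6 -167.7] [107.7 835.2] 74.4
station top 717 med [ 0.659 -0.12   0.05 ] z [0.038 0.05  0.063]
   rect mm [ 927.9 -179.2] [107.7 749.5] 74.4
guideL 357 med [0.653 0.356 0.027] z [0.017 0.027 0.038]
   rect mm [946.5  10.5] [ 94.2 923.7] 40.0
guideR 163 med [0.37  0.353 0.024] z [0.013 0.024 0.031]
   rect mm [799.7   9.8] [  93.6 1152.7] 51.5
spout 2192 med [0.489 0.445 0.201] z [0.19  0.201 0.207]
   rect mm [798.6  81. ] [ 351.3 1192.8] 34.3
tab 37 med [ 0.565 -0.081  0.086] z [-0.002  0.086  0.09 ]
   rect mm [534.  -68.9] [  7.5 103.4] 69.1
```

```bash
sed -i 's/return l==1+np.argmax(st\[1:,4\]) if/return (l==1+np.argmax(st[1:,4]))\&m.astype(bool) if/; s/np.ones((2,2)/np.ones((3,3)/; ' m.py; sed -i 's/^def big(m):/def big(m):\n    m=m.astype(bool)/; s/MORPH_OPEN/MORPH_CLOSE/' m.py; python3 m2.py
```

```text
top
orange 1598 med [ 0.494 -0.235  0.009] z [0.003 0.009 0.061]
   rect mm [ 491.3 -236.1] [105.9 112. ] 87.1
orange rim 360 med [ 0.494 -0.205  0.059] z [0.049 0.059 0.063]
   rect mm [ 491.5 -231.1] [ 95.1 111.6] 87.6
yellow 795 med [ 0.62  -0.099  0.084] z [0.079 0.084 0.088]
   rect mm [ 622.2 -100.4] [72.8 81.9] 74.4
rack 9453 med [ 0.462 -0.383  0.101] z [0.097 0.101 0.105]
   rect mm [ 461.1 -376.3] [222.3 340.4] 84.7
station 1691 med [ 0.615 -0.095  0.081] z [0.045 0.081 0.087]
   rect mm [615.4 -97.2] [103.7 129.5] 74.9
station top 337 med [ 0.607 -0.058  0.049] z [0.044 0.049 0.053]
   rect mm [627.9 -70.7] [ 46.  114.1] 74.9
guideL 225 med [0.665 0.351 0.026] z [0.019 0.026 0.039]
   rect mm [668.1 325.8] [104.9  63.5] 89.9
guideR 176 med [0.369 0.352 0.027] z [0.021 0.027 0.031]
   rect mm [367.1 351.6] [97.9 21. ] 70.9
spout 3483 med [0.453 0.43  0.2  ] z [0.195 0.2   0.204]
   rect mm [457.  431.6] [125.5 255.3] 82.1
tab 60 med [ 0.567 -0.083  0.084] z [0.079 0.084 0.089]
   rect mm [567.8 -83.7] [11.9 30.5] 74.9
scene
orange 1645 med [ 0.477 -0.224  0.028] z [0.007 0.
[... 287 characters left out ...]
0.52  -0.392  0.103] z [0.1   0.103 0.106]
   rect mm [ 458.8 -375.2] [220.9 345.6] 84.6
station 1938 med [ 0.642 -0.103  0.072] z [0.04  0.072 0.088]
   rect mm [614. -96.] [104.  130.6] 74.3
station top 849 med [ 0.652 -0.112  0.05 ] z [0.044 0.05  0.054]
   rect mm [619.3 -97.5] [104.  119.8] 74.5
guideL 396 med [0.651 0.354 0.029] z [0.019 0.029 0.039]
   rect mm [664.6 325.8] [108.3  69. ] 88.7
guideR 168 med [0.368 0.351 0.027] z [0.019 0.027 0.031]
   rect mm [364.9 352.4] [98.6 24.3] 73.2
spout 2218 med [0.484 0.446 0.202] z [0.192 0.202 0.209]
   rect mm [514.4 480. ] [340.7 211.4] 26.6
tab 38 med [ 0.565 -0.082  0.087] z [0.085 0.087 0.09 ]
   rect mm [567.2 -82.8] [ 9.7 31.3] 70.0
```

```bash
cat > m3.py <<'E'
from m import *
for n in ['top','scene']:
    d=np.load(f'{n}0.npz'); P=d['P']; v=d['z']>0
    Z=P[...,2]; X=P[...,0]; Y=P[...,1]
    print(n)
    m=v&(Z>.194)&(Z<.208)&(X>.35)&(X<.56)&(Y>.3)&(Y<.47)
    rect(P,big(m),'spout')
    for a,b,l in [(.46,.56,'L'),(.33,.44,'R')]:
        m=v&(Z>.02)&(Z<.035)&(X>a)&(X<b)&(Y>.24)&(Y<.5)
        m=big(m);rect(P,m,l)
        p=P[m][:,:2]
        for y0 in np.arange(.24,.5,.02):
            q=p[(p[:,1]>=y0)&(p[:,1]<y0+.02)]
            if len(q)>2: print('   ',round(y0+.01,2),np.percentile(q[:,0],[3,50,97]).round(4),len(q))
E
python3 m3.py
```

```text
top
spout 2818 med [0.457 0.421 0.2  ] z [0.196 0.2   0.203]
   rect mm [466.  424.2] [112.2 174. ] 81.6
L 167 med [0.514 0.331 0.027] z [0.023 0.027 0.031]
   rect mm [514.7 331. ] [100.7  19.4] 88.9
    0.29 [0.5103 0.5178 0.5234] 32
    0.31 [0.5047 0.5101 0.5156] 33
    0.33 [0.5052 0.5108 0.5167] 34
    0.35 [0.5084 0.515  0.5219] 34
    0.37 [0.511  0.5171 0.5249] 33
R 176 med [0.37  0.352 0.027] z [0.022 0.027 0.031]
   rect mm [367.2 352.4] [99.5 21.1] 71.3
    0.31 [0.3425 0.3503 0.3582] 25
    0.33 [0.3512 0.3638 0.3719] 42
    0.35 [0.3642 0.3695 0.375 ] 36
    0.37 [0.3671 0.3726 0.378 ] 35
    0.39 [0.3701 0.3756 0.3809] 35
    0.41 [0.3731 0.3731 0.3805] 3
scene
spout 1367 med [0.465 0.419 0.202] z [0.196 0.202 0.204]
   rect mm [464.8 423.5] [112.3 177.7] 82.9
L 380 med [0.518 0.399 0.028] z [0.021 0.028 0.033]
   rect mm [496.6 381.8] [193.8  86.9] 78.9
    0.29 [0.5084 0.5151 0.522 ] 29
    0.31 [0.5008 0.5104 0.5157] 30
    0.33 [0.5017 0.5108 0.5153] 31
    0.35 [0.5059 0.5133 0.5206] 35
    0.37 [0.5087 0.5165 0.5222] 33
    0.39 [0.5096 0.52   0.5263] 33
    0.41 [0.5132 0.5248 0.5288] 37
    0.43 [0.5182 0.5284 0.5323] 36
    0.45 [0.5201 0.5296 0.5362] 29
    0.47 [0.4759 0.5234 0.5556] 84
R 187 med [0.369 0.363 0.027] z [0.021 0.027 0.031]
   rect mm [366.7 365.6] [124.7  25.9] 76.2
    0.31 [0.3412 0.3506 0.3564] 23
    0.33 [0.3482 0.3614 0.3711] 38
    0.35 [0.3601 0.3685 0.3733] 29
    0.37 [0.3609 0.3707 0.3783] 30
    0.39 [0.3661 0.3752 0.3817] 30
    0.41 [0.3688 0.3775 0.384 ] 29
    0.43 [0.3697 0.3809 0.3847] 8
```

```bash
cat >> h.py <<'E'
def down(theta):
    """tool pointing down (y=-Z), jaw axis z at world angle theta (deg)"""
    t=np.radians(theta); z=np.array([np.cos(t),np.sin(t),0]); y=np.array([0,0,-1.]); x=np.cross(y,z)
    return R.from_matrix(np.c_[x,y,z])
def plan(p,rot,s=None):
    s=s or ctrl.get_state(); R0=R.from_quat(s['tcp_rot'])
    d=R0.inv().apply(np.array(p)-s['eef_pos']); w=(R0.inv()*rot).as_rotvec()
    print('turn',w.round(4),'shift',d.round(4),'ang',np.degrees(np.linalg.norm(w)).round(1)); return w,d
def st():
    s=ctrl.get_state(); print('t',round(s['time'],2),'p',s['eef_pos'].round(4),'F',s['contact_force'].round(1),'op',round(s['opening'],3),'q',s['qpos'].round(2)); M=R.from_quat(s['tcp_rot']).as_matrix(); print(M.round(3)); return s
E
python3 - <<'E'
from h import *
st()
d=np.load('top0.npz');P=d['P'];Z=P[...,2];X=P[...,0];Y=P[...,1]
for y in np.arange(.3,.7,.04):
    m=(Y>y)&(Y<y+.04)&(Z>.05)&(X>.2)
    if m.sum(): q=P[m]; i=q[:,0].argsort(); print(round(y,2),q[i[:3]].round(3).tolist())
for th in (87.3,-92.7): plan([.494,-.18,.16],down(th))
E
```

```text
t 0.15 p [0.2779 0.6145 0.207 ] F [-0.2  0.2  0.5] op 0.999 q [ 1.    0.29  1.58 -0.    1.28 -0.15]
[[ 0.911 -0.001  0.412]
 [-0.412 -0.002  0.911]
 [-0.    -1.    -0.002]]
0.3 [[0.628, 0.332, 0.058], [0.628, 0.328, 0.057], [0.628, 0.323, 0.054]]
0.34 [[0.387, 0.38, 0.192], [0.388, 0.38, 0.133], [0.388, 0.38, 0.15]]
0.38 [[0.2, 0.398, 0.525], [0.2, 0.397, 0.536], [0.2, 0.405, 0.586]]
0.42 [[0.208, 0.421, 0.575], [0.211, 0.42, 0.514], [0.212, 0.421, 0.515]]
0.46 [[0.231, 0.46, 0.501], [0.234, 0.462, 0.504], [0.344, 0.498, 0.09]]
0.5 [[0.337, 0.519, 0.231], [0.337, 0.519, 0.167], [0.338, 0.52, 0.054]]
0.54 [[0.239, 0.552, 0.299], [0.24, 0.556, 0.314], [0.24, 0.552, 0.303]]
0.58 [[0.348, 0.59, 0.279], [0.348, 0.592, 0.278], [0.349, 0.581, 0.283]]
0.62 [[0.781, 0.656, 0.077], [0.781, 0.659, 0.077], [0.781, 0.641, 0.066]]
0.66 [[0.781, 0.678, 0.071], [0.781, 0.664, 0.087], [0.781, 0.694, 0.061]]
turn [ 0.0018 -0.3777 -0.0006] shift [ 0.5244  0.0481 -0.6347] ang 21.6
turn [9.0000e-04 2.7639e+00 2.6000e-03] shift [ 0.5244  0.0481 -0.6347] ang 158.4
```

{"op": "jog_arm", "data": {"deltas": [[[0,0,0],[0.018,-0.03,-0.063],1],[[0,0,0],[0.036,-0.06,-0.126],1],[[0,0,0],[0.055,-0.093,-0.189],1],[[0,0,0],[0.055,-0.093,-0.189],1],[[0,0,0],[0.055,-0.093,-0.189],1],[[0,0,0],[0.055,-0.093,-0.189],1],[[0,0,0],[0.055,-0.093,-0.189],1]]}}

```text
time: 0.73
eef_pos: [0.2504, 0.4189, 0.3028]
tcp_rot: [-0.69, 0.149, -0.15, 0.692]
contact_force: [-0.2, 0.8, -0.2]
opening: 1.001
```

```bash
python3 - <<'E'
from h import *
st()
plan([.38,.25,.25],down(87.3));plan([.46,.02,.22],down(87.3));plan([.4935,-.187,.16],down(87.3))
E
```

```text
t 0.73 p [0.2504 0.4189 0.3028] F [-0.2  0.8 -0.2] op 1.001 q [ 0.82 -0.2   1.91 -0.    1.43 -0.32]
[[ 0.91   0.002  0.414]
 [-0.414  0.002  0.91 ]
 [ 0.001 -1.     0.003]]
turn [-0.0026 -0.3794  0.0019] shift [ 0.1877  0.0527 -0.1003] ang 21.7
turn [-0.0026 -0.3794  0.0019] shift [ 0.3557  0.0825 -0.2767] ang 21.7
turn [-0.0026 -0.3794  0.0019] shift [ 0.4717  0.1421 -0.4515] ang 21.7
```

{"op": "jog_arm", "data": {"deltas": [[[0,-0.1,0],[0.188,0.053,-0.1],1],[[0,-0.2,0],[0.188,0.053,-0.1],1],[[0,-0.3,0],[0.188,0.053,-0.1],1],[[0,-0.379,0],[0.188,0.053,-0.1],1],[[0,-0.379,0],[0.188,0.053,-0.1],1],[[0,-0.379,0],[0.356,0.083,-0.277],1],[[0,-0.379,0],[0.356,0.083,-0.277],1],[[0,-0.379,0],[0.356,0.083,-0.277],1],[[0,-0.379,0],[0.356,0.083,-0.277],1],[[0,-0.379,0],[0.356,0.083,-0.277],1]]}}

```text
time: 1.57
eef_pos: [0.4432, 0.0663, 0.2245]
tcp_rot: [-0.706, 0.016, -0.017, 0.708]
contact_force: [1.6, 1.3, -0.3]
opening: 0.997
```

```bash
python3 - <<'E'
from h import *
st()
plan([.4935,-.187,.16],down(87.3))
E
```

```text
t 1.57 p [0.4432 0.0663 0.2245] F [ 1.6  1.3 -0.3] op 0.997 q [-0.08 -0.25  2.09  0.    1.3  -1.6 ]
[[ 0.999  0.001  0.047]
 [-0.047  0.003  0.999]
 [ 0.001 -1.     0.003]]
turn [-0.0028  0.      0.0007] shift [ 0.0621  0.0638 -0.2508] ang 0.2
```

{"op": "jog_arm", "data": {"deltas": [[[0,0,0],[0.062,0.064,-0.251],0.6],[[0,0,0],[0.062,0.064,-0.251],0.6],[[0,0,0],[0.062,0.064,-0.251],0.6],[[0,0,0],[0.062,0.064,-0.251],0.6],[[0,0,0],[0.062,0.064,-0.251],0.6],[[0,0,0],[0.062,0.064,-0.251],0.6],[[0,0,0],[0.062,0.064,-0.251],0.6],[[0,0,0],[0.062,0.064,-0.251],0.6]]}}

```text
time: 2.23
eef_pos: [0.4934, -0.1901, 0.1564]
tcp_rot: [-0.705, 0.019, -0.017, 0.708]
contact_force: [-0.5, 0.2, 0.5]
opening: 0.605
```

```bash
python3 - <<'E'
from h import *
from m import *
s=st()
c=ctrl.read_camera('wrist'); cv2.imwrite('pics/w1.png',c['pixels'])
P=cloud(c,T_of(c,s)); hsv=cv2.cvtColor(c['pixels'],cv2.COLOR_BGR2HSV); H,S,V=cv2.split(hsv)
o=(H>5)&(H<20)&(S>120)&(c['range_z']>0)&(P[...,2]>.052)&(P[...,2]<.068)
rect(P,big(o),'rim')
q=P[big(o)]
for x in np.arange(.44,.55,.02):
    k=q[(abs(q[:,0]-x)<.01)&(q[:,1]>-.21)]
    if len(k): print(round(x,2),k[:,1].min().round(4),k[:,1].max().round(4),np.median(k[:,2]).round(4))
plan([.4935,-.187,.032],down(87.3))
E
```

```text
t 2.23 p [ 0.4934 -0.1901  0.1564] F [-0.5  0.2  0.5] op 0.605 q [-0.56  0.02  1.98  0.    1.15 -2.08]
[[ 0.999 -0.003  0.051]
 [-0.051  0.005  0.999]
 [-0.003 -1.     0.005]]
rim 2874 med [ 0.489 -0.211  0.061] z [0.055 0.061 0.062]
   rect mm [ 490.2 -232.5] [ 97.9 112.3] 87.5
0.44 -0.2099 -0.182 0.0609
0.46 -0.19 -0.1826 0.061
0.48 -0.191 -0.1827 0.061
0.5 -0.1921 -0.1836 0.0609
0.52 -0.1931 -0.1845 0.0611
0.54 -0.2099 -0.1853 0.0609
turn [-0.0054 -0.0029 -0.003 ] shift [0.0006 0.1252 0.0005] ang 0.4
```

View pics/w1.png

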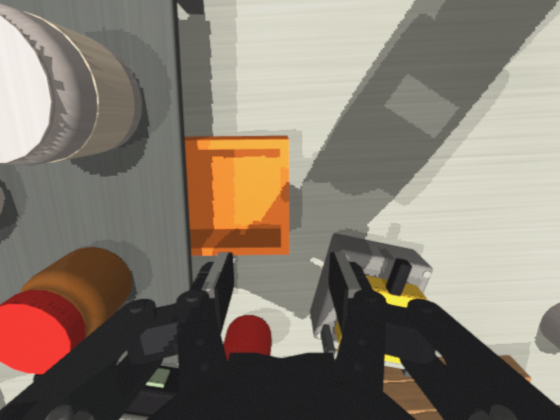

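The wrist view shows the plain end wall at (288,195) with fingers straddling it; station guard is well clear on the right (395,280).

{"op": "jog_arm", "data": {"deltas": [[[0,0,0],[0,0.04,0],0.6],[[0,0,0],[0,0.08,0],0.6],[[0,0,0],[0,0.125,0],0.6],[[0,0,0],[0,0.125,0],0.6],[[0,0,0],[0,0.125,0],0.6],[[0,0,0],[0,0.125,0],0],[[0,0,0],[0,0.125,0],0],[[0,0,0],[0,0.125,0],0],[[0,0,0],[0,0.125,0],0],[[0,0,0],[0,0.125,0],0]], "force": 40}}

```text
time: 3.12
eef_pos: [0.4949, -0.188, 0.0352]
tcp_rot: [-0.705, 0.017, -0.018, 0.708]
contact_force: [-0.5, 3.0, 7.7]
opening: 0.065
```

```bash
python3 - <<'E'
from h import *
s=st()
plan([.494,-.187,.032],down(81.5))
u=np.array([.148,.989]); stop=np.array([.4604,.4774])
g=stop-.26*u-.004*u; print(g); plan([*g,.034],down(81.5)); plan([.494,-.04,.034],down(84.5))
E
```

```text
t 3.12 p [ 0.4949 -0.188   0.0352] F [-0.5  3.   7.7] op 0.065 q [-0.56  0.18  2.05  0.01  0.91 -2.08]
[[ 0.999  0.002  0.05 ]
 [-0.05   0.004  0.999]
 [ 0.002 -1.     0.004]]
turn [-0.0041  0.0981  0.0015] shift [-0.001   0.0032  0.001 ] ang 5.6
[0.421328 0.216304]
turn [-0.0041  0.0981  0.0015] shift [-0.0938  0.0027  0.4001] ang 5.6
turn [-0.0041  0.0457  0.0016] shift [-0.0084  0.0018  0.1478] ang 2.6
```

{"op": "jog_arm", "data": {"deltas": [[[0,0,0],[-0.01,0,0.012],0],[[0,0,0],[-0.022,0,0.03],0],[[0,0,0],[-0.034,0,0.055],0],[[0,0,0],[-0.044,0,0.085],0],[[0,0,0],[-0.052,0,0.115],0],[[0,0,0],[-0.06,0,0.15],0],[[0,0,0],[-0.068,0,0.185],0],[[0,0.02,0],[-0.075,0,0.22],0],[[0,0.04,0],[-0.081,0,0.25],0],[[0,0.04,0],[-0.084,0,0.27],0]]}}

```text
time: 3.95
eef_pos: [0.4236, 0.0878, 0.0366]
tcp_rot: [-0.705, 0.031, -0.032, 0.708]
contact_force: [-0.0, -1.2, -2.6]
opening: 0.063
```

```bash
python3 - <<'E'
from h import *
s=st()
c=ctrl.read_camera('top'); cv2.imwrite('pics/top2.png',c['pixels'])
plan([.4213,.2163,.035],down(81.5))
E
```

```text
t 3.95 p [0.4236 0.0878 0.0366] F [-0.  -1.2 -2.6] op 0.063 q [-0.03 -0.03  2.28  0.    0.89 -1.52]
[[ 0.996  0.003  0.089]
 [-0.089  0.004  0.996]
 [ 0.002 -1.     0.004]]
turn [-0.0065  0.0603  0.0016] shift [-0.0132  0.0024  0.1256] ang 3.5
```

View pics/top2.png

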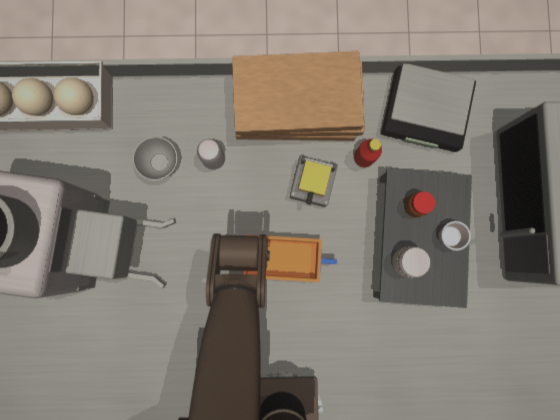

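Tray is fully out at (285,260), handle at (327,262). Continue to the bay mouth.

{"op": "jog_arm", "data": {"deltas": [[[0,0.02,0],[-0.003,0,0.03],0],[[0,0.04,0],[-0.006,0,0.06],0],[[0,0.06,0],[-0.01,0,0.095],0],[[0,0.06,0],[-0.013,0,0.118],0],[[0,0.06,0],[-0.013,0,0.126],0],[[0,0.06,0],[-0.013,0,0.126],0],[[0,0.06,0],[-0.013,0,0.126],0.5],[[0,0.06,0],[-0.013,0,0.126],0.5],[[0,0.06,0],[-0.013,0,0.126],0.5],[[0,0.06,0],[-0.013,-0.01,0.126],0.5]]}}

```text
time: 4.83
eef_pos: [0.4202, 0.2151, 0.0461]
tcp_rot: [-0.703, 0.054, -0.052, 0.707]
contact_force: [-0.4, -1.2, 0.2]
opening: 0.496
```

```bash
python3 - <<'E'
from h import *
s=st()
u=np.array([.148,.989]); p=s['eef_pos'][:2]+.004*u-u*.221
print(p); plan([*p,.14],down(-8.5))
E
```

```text
t 4.83 p [0.4202 0.2151 0.0461] F [-0.4 -1.2  0.2] op 0.496 q [ 0.25  0.04  2.18  0.01  0.92 -1.17]
[[ 0.989 -0.001  0.149]
 [-0.149  0.005  0.989]
 [-0.002 -1.     0.005]]
[0.38812253 0.00044055]
turn [-0.0021  1.5693 -0.0053] shift [ 1.000e-04 -9.490e-02 -2.166e-01] ang 89.9
```

{"op": "jog_arm", "data": {"deltas": [[[0,0,0],[0,-0.04,0],0.5],[[0,0,0],[0,-0.08,0],0.5],[[0,0.12,0],[0,-0.11,-0.03],0.5],[[0,0.24,0],[0.02,-0.11,-0.06],0.5],[[0,0.36,0],[0.04,-0.11,-0.1],0.5],[[0,0.48,0],[0.05,-0.11,-0.13],0.5],[[0,0.6,0],[0.05,-0.11,-0.153],0.5],[[0,0.72,0],[0.05,-0.11,-0.153],0.5],[[0,0.84,0],[0.05,-0.11,-0.153],0.5],[[0,0.96,0],[0.05,-0.11,-0.153],0.5]]}}

```text
time: 5.67
eef_pos: [0.447, 0.0542, 0.1562]
tcp_rot: [-0.598, 0.376, -0.374, 0.601]
contact_force: [-0.7, 0.5, -0.1]
opening: 0.502
```

```bash
python3 - <<'E'
from h import *
s=st()
plan([.449,.063,.15],down(-8.5))
E
```

```text
t 5.67 p [0.447  0.0542 0.1562] F [-0.7  0.5 -0.1] op 0.502 q [-0.11 -0.18  2.16  0.01  1.16 -0.56]
[[ 0.437 -0.     0.9  ]
 [-0.9    0.005  0.437]
 [-0.004 -1.     0.002]]
turn [-3.000e-04  6.004e-01 -4.800e-03] shift [-0.007   0.0063  0.0056] ang 34.4
```

{"op": "jog_arm", "data": {"deltas": [[[0,0.12,0],[-0.007,0,0.006],0.5],[[0,0.24,0],[-0.007,0,0.006],0.5],[[0,0.36,0],[-0.007,0,0.006],0.5],[[0,0.48,0],[-0.007,0,0.006],0.5],[[0,0.6,0],[-0.007,0,0.006],0.5],[[0,0.6,0],[-0.007,0,0.006],0.5],[[0,0.6,0],[-0.007,0,0.006],0.5]]}}

```text
time: 6.25
eef_pos: [0.4495, 0.0626, 0.1569]
tcp_rot: [-0.461, 0.536, -0.534, 0.463]
contact_force: [-0.5, -0.7, -0.8]
opening: 0.496
```

```bash
cat > tr.py <<'E'
from h import *
from m import *
def tray(tag,cam='wrist'):
    s=st()
    c=ctrl.read_camera(cam); cv2.imwrite(f'pics/{tag}.png',c['pixels'])
    P=cloud(c,T_of(c,s)); hsv=cv2.cvtColor(c['pixels'],cv2.COLOR_BGR2HSV); H,S,V=cv2.split(hsv)
    o=(H>5)&(H<20)&(S>120)&(c['range_z']>0)&(P[...,2]>.052)&(P[...,2]<.068)&(P[...,1]>-.3)
    rect(P,o,'rim')
    b=(H>100)&(H<125)&(S>120)&(c['range_z']>0)&(P[...,2]>.045)&(P[...,2]<.065)
    if b.sum()>10: rect(P,big(b),'blue')
    return s,P,o
E
python3 - <<'E'
from tr import *
tray('w3'); tray('top3','top')
E
```

```text
t 6.25 p [0.4495 0.0626 0.1569] F [-0.5 -0.7 -0.8] op 0.496 q [-0.09 -0.17  2.15  0.    1.16  0.06]
[[-0.145  0.     0.989]
 [-0.989  0.004 -0.145]
 [-0.005 -1.    -0.   ]]
rim 7933 med [0.401 0.153 0.061] z [0.054 0.061 0.062]
   rect mm [565.1  19.8] [225.5 565.6] 57.0
blue 65 med [0.387 0.019 0.057] z [0.055 0.057 0.058]
   rect mm [389.9  15.8] [12.5 12.9] 85.2
t 6.3 p [0.4495 0.0627 0.1568] F [ 0.4 -1.1 -0.2] op 0.498 q [-0.09 -0.17  2.15  0.    1.16  0.06]
[[-0.145  0.     0.989]
 [-0.989  0.005 -0.145]
 [-0.005 -1.    -0.   ]]
rim 241 med [0.412 0.211 0.059] z [0.055 0.059 0.063]
   rect mm [406.7 124.6] [194.1 110.7] 81.7
blue 41 med [ 0.387 -0.007  0.054] z [0.052 0.054 0.057]
   rect mm [387.3  -5.7] [23.5 10.5] 88.6
```

View pics/w3.png

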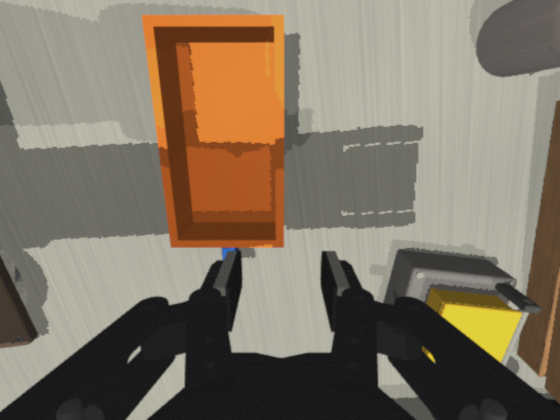

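```bash
python3 - <<'E'
from tr import *
s,P,o=tray('w3b')
o=o&(P[...,0]<.5)&(P[...,1]<.3); rect(P,big(o),'rim')
q=P[big(o)]
for y in (.05,.07,.09,.11,.13,.15,.17,.19):
    k=q[(abs(q[:,1]-y)<.006)]
    a=k[k[:,0]>.42]; 
    if len(k): print(y,k[:,0].min().round(4),k[:,0].max().round(4),a[:,0].min().round(4) if len(a) else '')
E
```

```text
t 6.35 p [0.4494 0.0628 0.1567] F [0.1 0.1 0.8] op 0.503 q [-0.09 -0.17  2.15  0.01  1.16  0.06]
[[-0.146  0.     0.989]
 [-0.989  0.005 -0.146]
 [-0.005 -1.    -0.001]]
rim 7975 med [0.401 0.152 0.061] z [0.054 0.061 0.062]
   rect mm [565.   19.8] [226.7 565.7] 57.0
blue 51 med [0.387 0.019 0.057] z [0.055 0.057 0.058]
   rect mm [389.7  15.3] [11.7 13. ] 84.2
rim 7843 med [0.398 0.155 0.061] z [0.054 0.061 0.062]
   rect mm [404.3 123.3] [200.1 112.2] 81.7
0.05 0.3378 0.4511 0.4419
0.07 0.3401 0.454 0.4449
0.09 0.3428 0.4569 0.4479
0.11 0.3458 0.4598 0.451
0.13 0.349 0.4628 0.454
0.15 0.3522 0.4657 0.4562
0.17 0.3551 0.4686 0.4593
0.19 0.3575 0.4715 0.4625
```

{"op": "jog_arm", "data": {"deltas": [[[0,0,0],[0,0.04,-0.001],0.5],[[0,0,0],[0,0.08,-0.001],0.5],[[0,0,0],[0,0.122,-0.001],0.5],[[0,0,0],[0,0.122,-0.001],0.5],[[0,0,0],[0,0.122,-0.001],0.5],[[0,0,0],[0,0.122,-0.001],0],[[0,0,0],[0,0.122,-0.001],0],[[0,0,0],[0,0.122,-0.001],0],[[0,0,0],[0,0.122,-0.001],0]]}}

```text
time: 7.15
eef_pos: [0.4504, 0.0635, 0.0371]
tcp_rot: [0.46, -0.535, 0.535, -0.464]
contact_force: [0.8, 0.0, -0.1]
opening: -0.002
```

```bash
python3 - <<'E'
from h import *
s=st()
u=np.array([.148,.989]);n=np.array([.989,-.148])
p=s['eef_pos'][:2]+.16*u+.003*n
plan([*p,s['eef_pos'][2]],down(-8.5))
E
```

```text
t 7.15 p [0.4504 0.0635 0.0371] F [ 0.8  0.  -0.1] op -0.002 q [-0.09  0.02  2.23  0.01  0.89  0.06]
[[-0.146  0.005  0.989]
 [-0.989  0.004 -0.146]
 [-0.005 -1.     0.004]]
turn [-0.0044  0.0021 -0.0048] shift [-0.16    0.0008  0.0034] ang 0.4
```

```bash
python3 - <<'E'
from tr import *
s,P,o=tray('w4')
E
```

```text
t 7.15 p [0.4504 0.0635 0.0371] F [ 0.8  0.  -0.1] op -0.002 q [-0.09  0.02  2.23  0.01  0.89  0.06]
[[-0.146  0.005  0.989]
 [-0.989  0.004 -0.146]
 [-0.005 -1.     0.004]]
rim 14125 med [0.361 0.135 0.061] z [0.054 0.061 0.062]
   rect mm [402.2 109.7] [174.1 112.8] 81.5
blue 97 med [0.387 0.015 0.057] z [0.056 0.057 0.058]
   rect mm [387.6  14.6] [13.2  4.4] 34.7
```

View pics/w4.png

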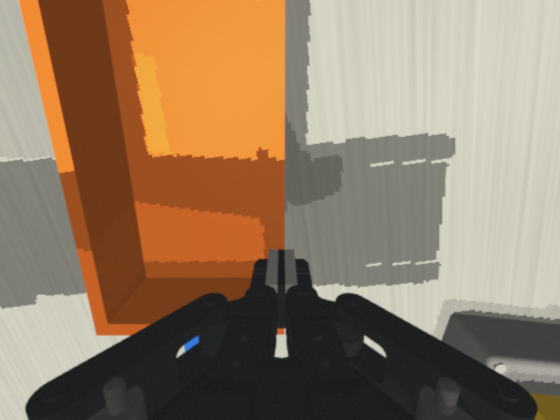

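```bash
python3 - <<'E'
from tr import *
s,P,o=tray('w4b')
q=P[o]
for y in (.03,.05,.07,.08,.09,.11,.13,.15):
    k=q[(abs(q[:,1]-y)<.005)]
    if len(k): a=k[k[:,0]>.41]; print(y,k[:,0].min().round(4),k[:,0].max().round(4),a[:,0].min().round(4) if len(a) else '')
c=ctrl.read_camera('scene'); cv2.imwrite('pics/sc4.png',cv2.resize(c['pixels'][100:250,150:350],None,fx=4,fy=4,interpolation=cv2.INTER_CUBIC))
E
```

```text
t 7.2 p [0.4502 0.0635 0.0368] F [-0.3 -0.7  5.7] op 0.002 q [-0.09  0.02  2.23  0.01  0.89  0.06]
[[-0.146  0.005  0.989]
 [-0.989  0.004 -0.146]
 [-0.005 -1.     0.004]]
rim 14250 med [0.361 0.135 0.061] z [0.054 0.061 0.062]
   rect mm [402.1 109.9] [173.9 113.2] 81.7
blue 99 med [0.388 0.015 0.057] z [0.056 0.057 0.058]
   rect mm [387.7  14.8] [13.   4.4] 32.5
0.03 0.3357 0.3752 
0.05 0.3365 0.347 
0.07 0.3398 0.4536 0.4404
0.08 0.3408 0.4557 0.4466
0.09 0.3425 0.4571 0.4478
0.11 0.3454 0.46 0.451
0.13 0.3486 0.4629 0.4537
0.15 0.3517 0.4658 0.4564
```

View pics/sc4.png

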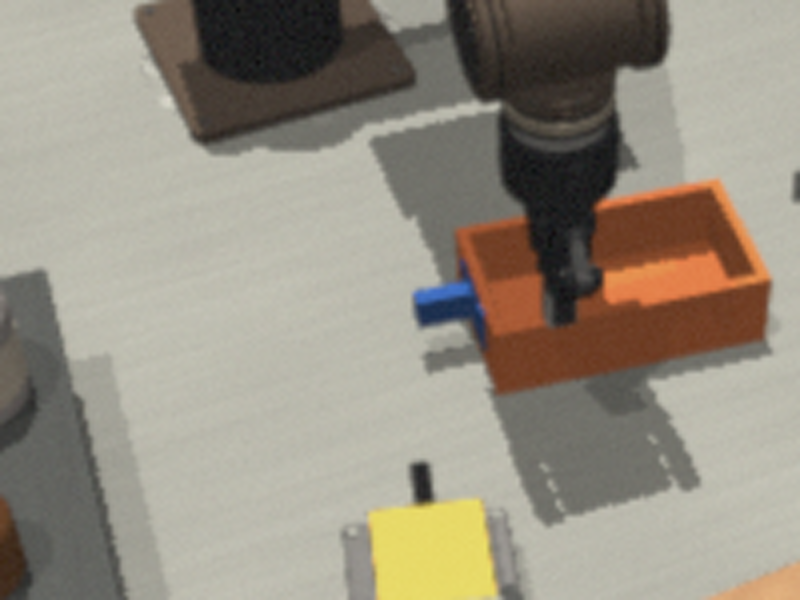

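{"op": "jog_arm", "data": {"deltas": [[[0,0,0],[0,0,0],0.4],[[0,0,0],[0,0,0],0.4],[[0,0,0],[0,0.01,-0.002],0.4],[[0,0,0],[0,0.01,-0.002],0.4],[[0,0,0],[0,0.01,-0.002],0.4],[[0,0,0],[0,0.01,-0.002],0],[[0,0,0],[0,0.01,-0.002],0],[[0,0,0],[0,0.01,-0.002],0],[[0,0,0],[0,0.01,-0.002],0]]}}

```text
time: 8.05
eef_pos: [0.4483, 0.0638, 0.0267]
tcp_rot: [-0.46, 0.535, -0.535, 0.464]
contact_force: [0.4, 0.1, -0.8]
opening: 0.077
```

{"op": "jog_arm", "data": {"deltas": [[[0,0,0],[-0.015,0,0],0],[[0,0,0],[-0.04,0,0.001],0],[[0,0,0],[-0.07,0,0.002],0],[[0,0,0],[-0.1,0,0.003],0],[[0,0,0],[-0.13,0,0.003],0],[[0,0,0],[-0.155,0,0.003],0],[[0,0,0],[-0.165,0,0.003],0],[[0,0,0],[-0.165,0,0.003],0]]}}

```text
time: 8.72
eef_pos: [0.4751, 0.2283, 0.0272]
tcp_rot: [-0.461, 0.535, -0.534, 0.465]
contact_force: [0.3, 1.2, -1.7]
opening: 0.076
```

```bash
python3 - <<'E'
from tr import *
tray('w5'); tray('top5','top')
E
```

```text
t 8.72 p [0.4751 0.2283 0.0272] F [ 0.3  1.2 -1.7] op 0.076 q [0.25 0.19 2.06 0.   0.89 0.39]
[[-0.143  0.004  0.99 ]
 [-0.99   0.005 -0.143]
 [-0.005 -1.     0.003]]
rim 16906 med [0.389 0.293 0.061] z [0.054 0.061 0.062]
   rect mm [429.2 272.7] [171.3 113.4] 81.8
t 8.77 p [0.4749 0.2273 0.0271] F [-0.8  1.7 -2.7] op 0.079 q [0.25 0.19 2.06 0.   0.89 0.39]
[[-0.145  0.003  0.989]
 [-0.989  0.004 -0.145]
 [-0.005 -1.     0.003]]
rim 226 med [0.439 0.368 0.059] z [0.054 0.059 0.063]
   rect mm [432.8 284.1] [197.7 110.9] 81.2
blue 71 med [0.414 0.165 0.055] z [0.051 0.055 0.058]
   rect mm [416.4 165.6] [42.2 15.6] 89.0
```

View pics/top5.png

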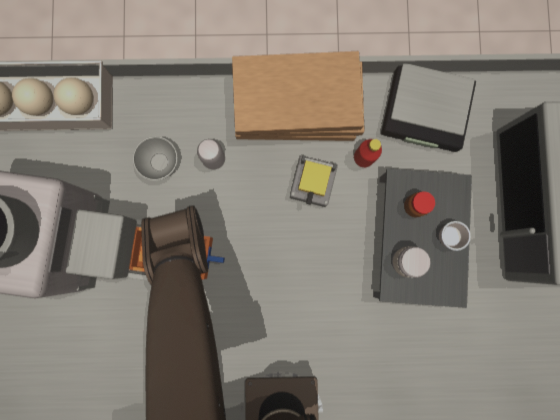

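```bash
python3 - <<'E'
from h import *
plan([.4145,.164,.026],down(-8.5))
E
```

```text
turn [-0.0024  0.002  -0.0047] shift [ 0.0706  0.0006 -0.0505] ang 0.3
```

{"op": "jog_arm", "data": {"deltas": [[[0,0,0],[0,0,0],0.5],[[0,0,0],[0,0,0],0.5],[[0,0,0],[0,0,0],0.5],[[0,0,0],[0,-0.04,0],0.5],[[0,0,0],[0,-0.08,0],0.5],[[0,0,0],[0,-0.1,0],0.5],[[0,0,0],[0,-0.11,0],0.5]]}}

```text
time: 9.4
eef_pos: [0.4771, 0.2259, 0.1418]
tcp_rot: [0.458, -0.535, 0.536, -0.466]
contact_force: [0.1, -0.1, 0.2]
opening: 0.503
```

```bash
python3 - <<'E'
from tr import *
s,P,o=tray('w6')
q=P[o&(P[...,1]<.4)&(P[...,0]<.52)]; print(cv2.minAreaRect((q[:,:2]*1000).astype(np.float32)), q[:,1].min())
tray('top6','top')
plan([.4145,.164,.026],down(-8.5))
E
```

```text
t 9.4 p [0.4771 0.2259 0.1418] F [ 0.1 -0.1  0.2] op 0.503 q [0.25 0.02 2.   0.   1.11 0.39]
[[-0.147  0.011  0.989]
 [-0.989  0.006 -0.147]
 [-0.008 -1.     0.01 ]]
rim 9093 med [0.434 0.294 0.061] z [0.054 0.061 0.062]
   rect mm [577.8 193.1] [223.5 523.5] 57.9
blue 27 med [0.414 0.182 0.057] z [0.057 0.057 0.058]
   rect mm [413.7 182.3] [3.8 7. ] 82.1
((431.3172302246094, 284.2662048339844), (198.61181640625, 112.54661560058594), 81.30645751953125) 0.17764150398268283
t 9.45 p [0.4771 0.2261 0.142 ] F [0.6 0.6 0.9] op 0.5 q [0.25 0.02 2.   0.   1.11 0.39]
[[-0.147  0.011  0.989]
 [-0.989  0.006 -0.147]
 [-0.008 -1.     0.01 ]]
rim 155 med [0.435 0.191 0.059] z [0.055 0.059 0.062]
   rect mm [424.  187.8] [113.4  34.6] 9.2
blue 68 med [0.414 0.164 0.054] z [0.049 0.054 0.059]
   rect mm [413.6 163.3] [40.5 13.4] 77.1
turn [-0.007   0.0012 -0.0065] shift [ 0.0709  0.1126 -0.0525] ang 0.5
```

View pics/w6.png

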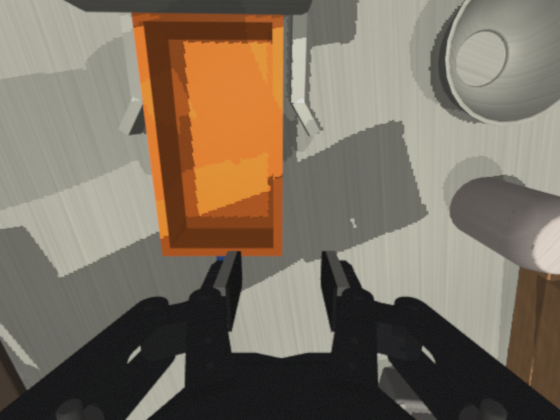

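{"op": "jog_arm", "data": {"deltas": [[[0,0,0],[0.03,0,-0.025],0.5],[[0,0,0],[0.06,0,-0.05],0.5],[[0,0,0],[0.072,0.02,-0.053],0.5],[[-0.005,0,-0.006],[0.072,0.05,-0.053],0.5],[[-0.007,0,-0.006],[0.072,0.085,-0.053],0.5],[[-0.007,0,-0.006],[0.072,0.114,-0.053],0.5],[[-0.007,0,-0.006],[0.072,0.114,-0.053],0.5],[[-0.007,0,-0.006],[0.072,0.114,-0.053],0.5]]}}

```text
time: 10.17
eef_pos: [0.4106, 0.1623, 0.0216]
tcp_rot: [-0.464, 0.537, -0.534, 0.459]
contact_force: [-0.7, 0.9, 0.6]
opening: 0.507
```

{"op": "jog_arm", "data": {"deltas": [[[0,0,0],[0,0,0],0],[[0,0,0],[0,0,0],0],[[0,0,0],[0,0,0],0],[[0,0,0],[0,0,0],0],[[0,0,0],[0,0,0],0]], "force": 50}}

```text
time: 10.58
eef_pos: [0.4119, 0.1624, 0.0231]
tcp_rot: [-0.463, 0.537, -0.534, 0.46]
contact_force: [-1.5, -1.6, 3.9]
opening: 0.145
```

```bash
python3 - <<'E'
from tr import *
tray('w7')
plan([.4604-.221*.148,.4774-.221*.989,.026],down(-8.5))
E
```

```text
t 10.58 p [0.4119 0.1624 0.0231] F [-1.5 -1.6  3.9] op 0.145 q [0.15 0.02 2.25 0.   0.87 0.29]
[[-0.147 -0.005  0.989]
 [-0.989 -0.001 -0.147]
 [ 0.001 -1.    -0.005]]
rim 15988 med [0.419 0.225 0.061] z [0.054 0.061 0.062]
   rect mm [424.  234.4] [ 96.8 113. ] 81.3
blue 1728 med [0.413 0.167 0.057] z [0.056 0.057 0.058]
   rect mm [413.3 165.4] [40.2 13.2] 81.2
turn [0.005  0.0009 0.0013] shift [-0.0977 -0.003   0.0015] ang 0.3
```

View pics/w7.png

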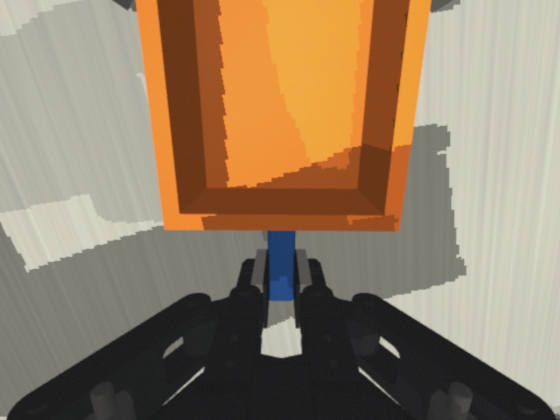

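Handle (280,265) is pinched. Push in, then feel for the stop.

{"op": "jog_arm", "data": {"deltas": [[[0,0,0],[-0.012,0,0],0],[[0,0,0],[-0.03,0,0.001],0],[[0,0,0],[-0.05,0,0.001],0],[[0,0,0],[-0.07,0,0.001],0],[[0,0,0],[-0.082,0,0.001],0],[[0,0,0],[-0.086,0,0.001],0],[[0,0,0],[-0.086,0,0.001],0]]}}

```text
time: 11.22
eef_pos: [0.4257, 0.2484, 0.0232]
tcp_rot: [-0.463, 0.537, -0.534, 0.461]
contact_force: [0.6, 2.6, -0.3]
opening: 0.146
```

{"op": "jog_arm", "data": {"deltas": [[[0,0,0],[-0.003,0,0],0],[[0,0,0],[-0.006,0,0],0],[[0,0,0],[-0.009,0,0],0],[[0,0,0],[-0.012,0,0],0],[[0,0,0],[-0.013,0,0],0]]}}

```text
time: 11.63
eef_pos: [0.4271, 0.2585, 0.0232]
tcp_rot: [-0.466, 0.535, -0.535, 0.459]
contact_force: [-3.4, -15.6, 7.1]
opening: 0.145
```

{"op": "jog_arm", "data": {"deltas": [[[0,0,0],[-0.003,0,0],0],[[0,0,0],[-0.004,0,0],0],[[0,0,0],[-0.004,0,0],0]]}}

```text
time: 11.88
eef_pos: [0.427, 0.2583, 0.0231]
tcp_rot: [0.47, -0.532, 0.536, -0.457]
contact_force: [-2.3, -17.4, 7.7]
opening: 0.147
```

```bash
python3 - <<'E'
from tr import *
tray('w8')
E
```

```text
t 11.88 p [0.427  0.2583 0.0231] F [ -2.3 -17.4   7.7] op 0.147 q [ 0.35  0.15  2.11 -0.01  0.89  0.5 ]
[[-0.141 -0.011  0.99 ]
 [-0.99  -0.016 -0.141]
 [ 0.017 -1.    -0.009]]
rim 16234 med [0.435 0.321 0.061] z [0.054 0.061 0.062]
   rect mm [438.7 330.4] [ 96.3 113.5] 81.5
blue 1712 med [0.429 0.263 0.057] z [0.056 0.057 0.058]
   rect mm [428.4 261.4] [40.4 13.2] 81.3
```

View pics/w8.png

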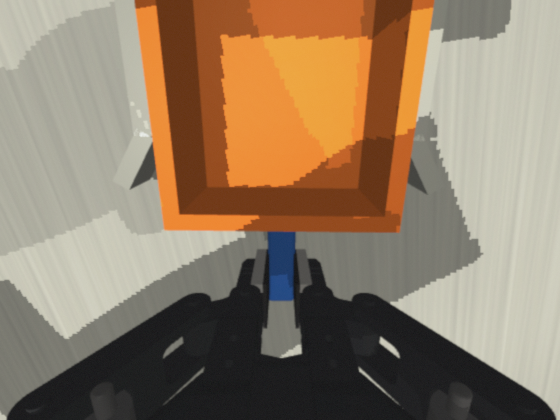

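Tray blocked by the stop at the predicted home (17 N, rear wall where expected). Release and head for the guard.

{"op": "jog_arm", "data": {"deltas": [[[0,0,0],[0,0,0],0.5],[[0,0,0],[0,0,0],0.5],[[0,0,0],[0,0,0],0.5],[[0,0,0],[0,-0.04,0],0.5],[[0,0,0],[0,-0.08,0],0.5],[[0,-0.1,0],[0.02,-0.12,0],0.5],[[0,-0.22,0],[0.05,-0.14,0],0.5],[[0,-0.34,0],[0.08,-0.14,0],0.5]]}}

```text
time: 12.6
eef_pos: [0.4212, 0.1825, 0.1715]
tcp_rot: [0.552, -0.443, 0.449, -0.546]
contact_force: [1.4, -0.9, 0.9]
opening: 0.496
```

```bash
python3 - <<'E'
from tr import *
tray('w9'); tray('top9','top')
plan([.5607,-.0812,.16],down(74.5))
E
```

```text
t 12.6 p [0.4212 0.1825 0.1715] F [ 1.4 -0.9  0.9] op 0.496 q [ 0.19 -0.17  2.12 -0.01  1.19 -0.01]
[[ 0.205  0.002  0.979]
 [-0.979 -0.012  0.205]
 [ 0.012 -1.    -0.   ]]
rim 3825 med [0.478 0.294 0.061] z [0.054 0.061 0.063]
   rect mm [588. 219.] [134.  475.5] 53.8
blue 711 med [0.428 0.262 0.057] z [0.054 0.057 0.058]
   rect mm [438.5 259. ] [40.4 35.4] 81.4
t 12.65 p [0.4189 0.1782 0.1683] F [ 0.1  0.3 -1.1] op 0.498 q [ 0.19 -0.17  2.13 -0.02  1.19 -0.02]
[[ 0.209 -0.003  0.978]
 [-0.978 -0.017  0.209]
 [ 0.016 -1.    -0.007]]
rim 164 med [0.489 0.344 0.059] z [0.055 0.059 0.063]
   rect mm [440.9 331. ] [ 98.9 112.2] 80.2
turn [ 0.0153 -1.1026  0.0066] shift [0.2839 0.0094 0.0887] ang 63.2
```

View pics/top9.png

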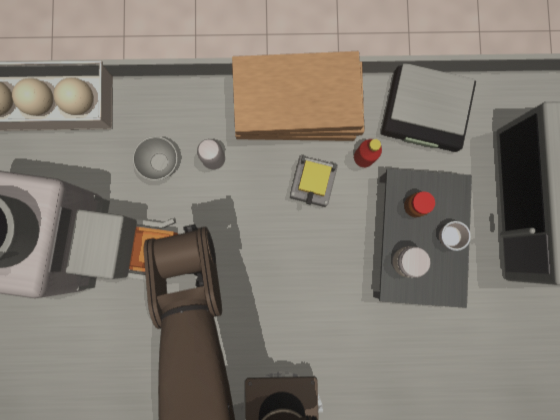

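Tray sits in the bay (150,250). Move over the guard tab.

{"op": "jog_arm", "data": {"deltas": [[[0,-0.12,0],[0.04,0,0.012],0.5],[[0,-0.24,0],[0.08,0,0.025],0.5],[[0,-0.36,0],[0.12,0.005,0.037],0.5],[[0,-0.48,0],[0.16,0.005,0.05],0.5],[[0,-0.6,0],[0.2,0.005,0.062],0.5],[[0.01,-0.72,0],[0.24,0.009,0.075],0.5],[[0.01,-0.84,0],[0.284,0.009,0.089],0.5],[[0.015,-0.96,0.006],[0.284,0.009,0.089],0.5],[[0.015,-1.08,0.006],[0.284,0.009,0.089],0.5],[[0.015,-1.1,0.006],[0.284,0.009,0.089],0.5]]}}

```text
time: 13.53
eef_pos: [0.5621, -0.0822, 0.1593]
tcp_rot: [-0.7, 0.096, -0.096, 0.701]
contact_force: [-0.4, 0.6, 0.3]
opening: 0.502
```

```bash
python3 - <<'E'
from tr import *
s=st(); c=ctrl.read_camera('wrist'); cv2.imwrite('pics/w10.png',c['pixels'])
P=cloud(c,T_of(c,s)); H,S,V=cv2.split(cv2.cvtColor(c['pixels'],cv2.COLOR_BGR2HSV)); v=c['range_z']>0
y=(H>22)&(H<34)&(S>100)&v&(P[...,2]>.07)&(P[...,2]<.1)&(P[...,1]<0.05)&(P[...,1]>-.2)&(P[...,0]<.75); rect(P,big(y),'yellow')
t=(V<90)&v&(P[...,2]>.075)&(P[...,2]<.095)&(abs(P[...,0]-.567)<.025)&(abs(P[...,1]+.083)<.03); rect(P,big(t),'tab')
ctrl_t=plan([.5607,-.0812,.061],down(74.5))
E
```

```text
t 13.53 p [ 0.5621 -0.0822  0.1593] F [-0.4  0.6  0.3] op 0.502 q [-0.32  0.1   1.89  0.    1.16 -1.62]
[[ 0.963 -0.     0.269]
 [-0.269  0.001  0.963]
 [-0.    -1.     0.001]]
yellow 113 med [ 0.644 -0.105  0.086] z [0.085 0.086 0.086]
   rect mm [ 644.  -102.4] [44. 14.] 71.2
tab 537 med [ 0.565 -0.083  0.087] z [0.081 0.087 0.088]
   rect mm [567.2 -83. ] [12.7 33.7] 74.7
turn [-0.0009 -0.0014 -0.0007] shift [-0.0009  0.0982 -0.0003] ang 0.1
```

View pics/w10.png

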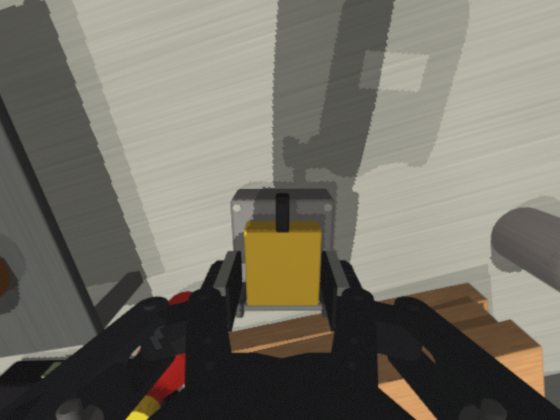

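Wrist view: tab at (283,212), lined up with the fingers' centre line. Descend and pinch.

{"op": "jog_arm", "data": {"deltas": [[[0,0,0],[-0.001,0.035,0],0.45],[[0,0,0],[-0.001,0.07,0],0.45],[[0,0,0],[-0.001,0.098,0],0.45],[[0,0,0],[-0.001,0.098,0],0.45],[[0,0,0],[-0.001,0.098,0],0.45],[[0,0,0],[-0.001,0.098,0],0],[[0,0,0],[-0.001,0.098,0],0],[[0,0,0],[-0.001,0.098,0],0],[[0,0,0],[-0.001,0.098,0],0]], "force": 30}}

```text
time: 14.33
eef_pos: [0.5621, -0.0813, 0.0633]
tcp_rot: [-0.7, 0.095, -0.097, 0.701]
contact_force: [-0.1, 0.4, 1.1]
opening: -0.0
```

```bash
python3 - <<'E'
from h import *
s=st(); p=s['eef_pos']
h=np.array([.660,-.1087]); d=np.array([.964,-.267])
r=-(p[:2]-h)@d; print('r',r,'lat',(p[:2]-h)@[.267,.964])
a0=np.arctan2(-.003,r); rr=np.hypot(r,.003)
for th in (0,.2,.4,.6,.8,1,1.2,1.4,1.55,1.7,1.8):
    print(th, 'x',round(r-rr*np.cos(th+a0),3),'y',round(-(rr*np.sin(th+a0)+.003),3))
E
```

```text
t 14.33 p [ 0.5621 -0.0813  0.0633] F [-0.1  0.4  1.1] op -0.0 q [-0.32  0.22  1.95  0.    0.97 -1.62]
[[ 0.963  0.003  0.269]
 [-0.269 -0.     0.963]
 [ 0.003 -1.     0.001]]
r 0.10169802012431516 lat 0.0003220272265330459
0 x 0.0 y -0.0
0.2 x 0.001 y -0.02
0.4 x 0.007 y -0.04
0.6 x 0.016 y -0.058
0.8 x 0.029 y -0.074
1 x 0.044 y -0.087
1.2 x 0.062 y -0.097
1.4 x 0.081 y -0.103
1.55 x 0.097 y -0.105
1.7 x 0.112 y -0.104
1.8 x 0.122 y -0.103
```

```bash
python3 - <<'E'
from h import *
c=ctrl.read_camera('wrist'); cv2.imwrite('pics/w11.png',cv2.resize(c['pixels'][150:350,180:380],(800,600),interpolation=cv2.INTER_CUBIC))
c=ctrl.read_camera('scene'); cv2.imwrite('pics/sc11.png',cv2.resize(c['pixels'][150:300,180:340],(800,600),interpolation=cv2.INTER_CUBIC))
st()
E
```

```text
t 14.43 p [ 0.5618 -0.0812  0.0628] F [0.1 0.7 2.2] op -0.001 q [-0.32  0.22  1.95  0.    0.97 -1.62]
[[ 0.963  0.002  0.269]
 [-0.269  0.     0.963]
 [ 0.002 -1.     0.001]]
```

View pics/w11.png

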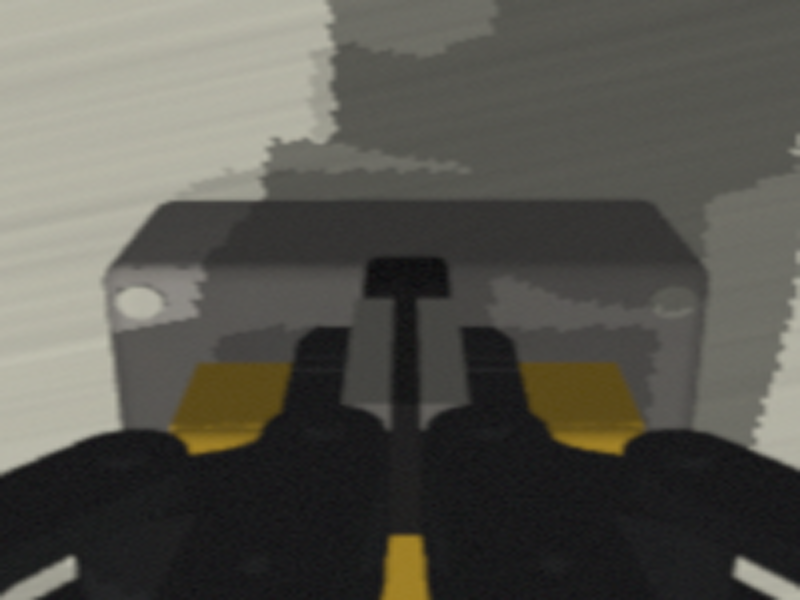

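View pics/sc11.png

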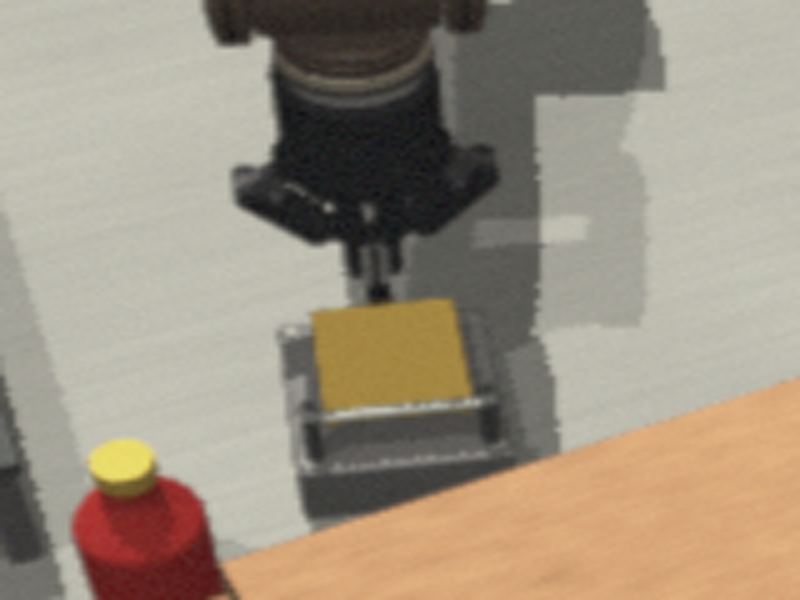

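```bash
python3 - <<'E'
from h import *
s=ctrl.get_state()
c=ctrl.read_camera('wrist')
P=cloud(c,np.array(c['mount'])); W=cloud(c,T_of(c,s))
for v in range(205,300,5):
    print(v,[(tuple((P[v,u]*1000).round(0).astype(int).tolist()),c['pixels'][v,u].tolist()) for u in (268,272,281,288,293)])
E
```

```text
205 [((-7, 61, -11), [100, 109, 109]), ((-7, 60, -8), [102, 110, 111]), ((-7, 62, 0), [101, 109, 109]), ((-6, 63, 5), [87, 94, 94]), ((-7, 62, 9), [99, 107, 107])]
210 [((-2, 62, -11), [79, 85, 85]), ((-2, 62, -8), [80, 86, 86]), ((-3, 61, 0), [80, 86, 86]), ((-3, 61, 5), [81, 88, 88]), ((-3, 61, 9), [81, 86, 86])]
215 [((2, 62, -11), [79, 85, 85]), ((2, 61, -8), [79, 85, 85]), ((2, 62, 0), [80, 85, 86]), ((2, 62, 5), [80, 87, 87]), ((2, 62, 10), [80, 87, 87])]
220 [((2, 51, -11), [49, 52, 53]), ((2, 50, -8), [49, 52, 52]), ((2, 51, 0), [52, 53, 53]), ((2, 51, 5), [50, 50, 52]), ((2, 51, 9), [51, 51, 53])]
225 [((2, 38, -10), [50, 51, 52]), ((3, 40, -7), [49, 52, 53]), ((2, 39, 0), [50, 52, 52]), ((2, 40, 5), [49, 51, 53]), ((2, 39, 9), [50, 52, 53])]
230 [((2, 29, -10), [48, 51, 51]), ((2, 29, -7), [49, 51, 53]), ((2, 28, 0), [50, 52, 52]), ((2, 29, 5), [50, 52, 53]), ((2, 29, 8), [49, 50, 52])]
235 [((2, 20, -9), [50, 52, 53]), ((2, 20, -7), [50, 50, 50]), ((2, 20, 0), [48, 49, 49]), ((2, 20, 4), [45, 45, 46]), ((3, 21, 8), [51, 52, 53])]
240 [((3, 13, -9), [67, 69, 71]), ((-11, -1
[... 1186 characters left out ...]
-54, 3), [66, 70, 69]), ((-10, -54, 5), [68, 71, 72])]
280 [((-10, -58, -6), [65, 68, 69]), ((-10, -58, -4), [67, 71, 71]), ((-10, -57, 0), [22, 23, 22]), ((-10, -58, 3), [67, 69, 70]), ((-10, -59, 5), [66, 69, 69])]
285 [((-10, -62, -6), [59, 62, 62]), ((-10, -62, -4), [86, 91, 92]), ((-10, -62, 0), [30, 31, 32]), ((-10, -61, 2), [87, 93, 94]), ((-10, -61, 5), [68, 70, 71])]
290 [((-11, -67, -6), [25, 24, 25]), ((-11, -67, -4), [20, 24, 22]), ((-7, -62, 0), [33, 34, 33]), ((-11, -67, 2), [28, 26, 27]), ((-11, -67, 4), [27, 26, 27])]
295 [((-11, -71, -5), [28, 26, 25]), ((-11, -71, -4), [26, 26, 25]), ((-5, -61, 0), [31, 33, 34]), ((-11, -70, 2), [27, 24, 22]), ((-11, -70, 4), [27, 26, 24])]
```

{"op": "jog_arm", "data": {"deltas": [[[0,0,0],[0,0,0],0.45],[[0,0,0],[0,0,0],0.45],[[0,0,0],[0,0,0],0.45],[[0,0,0],[-0.001,0.007,0],0.45],[[0,0,0],[-0.001,0.014,0],0.45],[[0,0,0],[-0.001,0.021,0],0.45],[[0,0,0],[-0.001,0.021,0],0.45]]}}

```text
time: 15.07
eef_pos: [0.5589, -0.0804, 0.039]
tcp_rot: [-0.7, 0.097, -0.095, 0.701]
contact_force: [-0.5, 0.4, -0.3]
opening: 0.452
```

{"op": "jog_arm", "data": {"deltas": [[[0,0,0],[0,0,0],0],[[0,0,0],[0,0,0],0],[[0,0,0],[0,0,0],0],[[0,0,0],[0,0,0],0]], "force": 30}}

```text
time: 15.4
eef_pos: [0.5585, -0.08, 0.0388]
tcp_rot: [-0.7, 0.097, -0.095, 0.701]
contact_force: [-0.2, 0.8, -1.2]
opening: 0.133
```

```bash
python3 - <<'E'
from h import *
s=st(); p=s['eef_pos']
h=np.array([.660,-.1087]); d=np.array([.964,-.267])
r=-(p[:2]-h)@d; print('r',r,'lat',(p[:2]-h)@[.267,.964])
c=ctrl.read_camera('wrist'); cv2.imwrite('pics/w12.png',cv2.resize(c['pixels'][150:350,180:380],(800,600),interpolation=cv2.INTER_CUBIC))
E
```

```text
t 15.4 p [ 0.5585 -0.08    0.0388] F [-0.2  0.8 -1.2] op 0.133 q [-0.32  0.25  1.96  0.    0.94 -1.62]
[[ 0.963 -0.003  0.269]
 [-0.269  0.002  0.963]
 [-0.004 -1.     0.001]]
r 0.10554286828589228 lat 0.000537851580024117
```

View pics/w12.png

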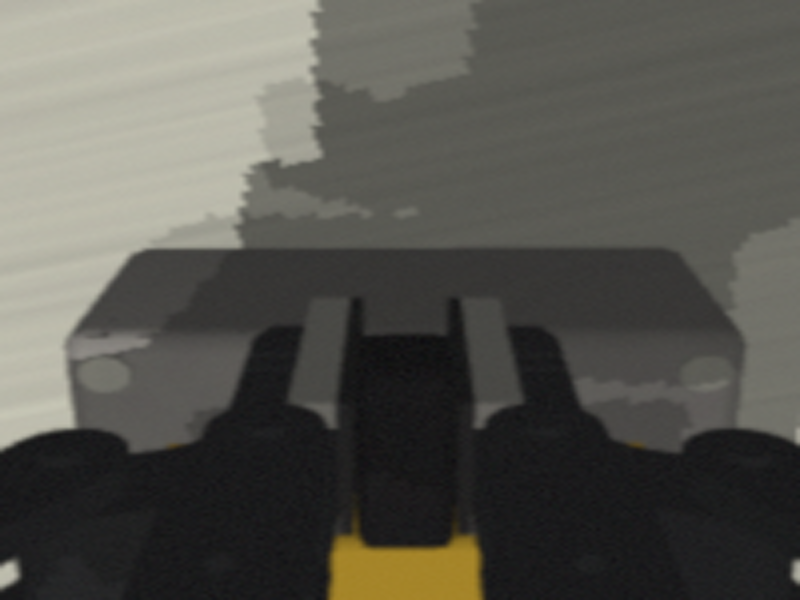

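{"op": "jog_arm", "data": {"deltas": [[[0,0,0],[0.0005,-0.01,0],0],[[0,0,0],[0.002,-0.021,0],0],[[0,0,0],[0.004,-0.031,0],0],[[0,0,0],[0.008,-0.041,0],0],[[0,0,0],[0.012,-0.051,0],0],[[0,0,0],[0.017,-0.06,0],0],[[0,0,0],[0.024,-0.068,0],0],[[0,0,0],[0.03,-0.076,0],0],[[0,0,0],[0.038,-0.083,0],0],[[0,0,0],[0.046,-0.09,0],0]]}}

```text
time: 16.28
eef_pos: [0.6035, -0.0925, 0.1287]
tcp_rot: [-0.7, 0.098, -0.094, 0.701]
contact_force: [1.5, 1.0, -7.5]
opening: 0.133
```

```bash
python3 - <<'E'
from h import *
s=st(); p=s['eef_pos']; h=np.array([.660,-.1087]); d=np.array([.964,-.267]); print('r',-(p[:2]-h)@d,p[2]+.0422)
c=ctrl.read_camera('scene'); cv2.imwrite('pics/sc13.png',cv2.resize(c['pixels'][120:300,160:340],(800,600),interpolation=cv2.INTER_CUBIC))
E
```

```text
t 16.28 p [ 0.6035 -0.0925  0.1287] F [ 1.5  1.  -7.5] op 0.133 q [-0.32  0.22  1.8   0.    1.12 -1.62]
[[ 0.963 -0.004  0.269]
 [-0.269  0.003  0.963]
 [-0.005 -1.     0.002]]
r 0.05880085210882496 0.17094222497456335
```

View pics/sc13.png

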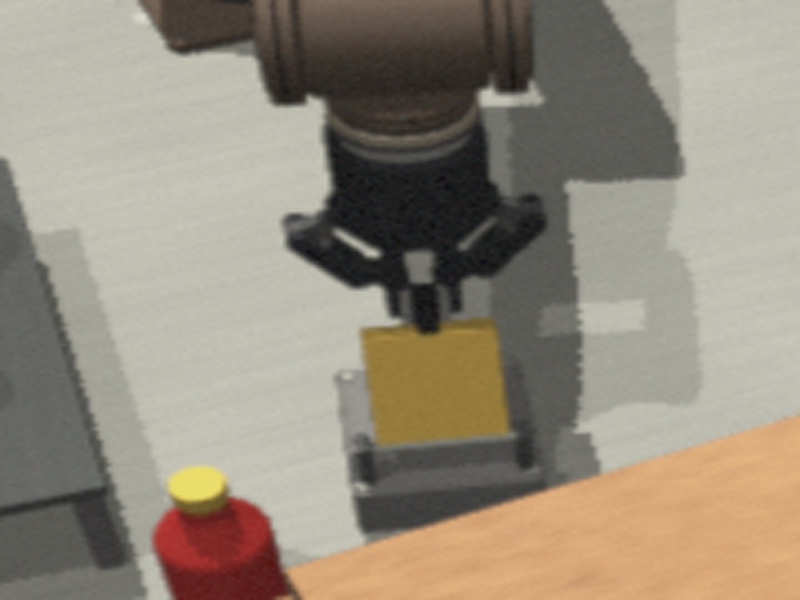

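{"op": "jog_arm", "data": {"deltas": [[[0,0,0],[0.009,-0.006,0],0],[[0,0,0],[0.019,-0.01,0],0],[[0,0,0],[0.029,-0.014,0],0],[[0,0,0],[0.039,-0.016,0],0],[[0,0,0],[0.049,-0.018,0],0],[[0,0,0],[0.06,-0.018,0],0],[[0,0,0],[0.07,-0.018,0],0],[[0,0,0],[0.08,-0.017,0],0],[[0,0,0],[0.086,-0.015,0],0],[[0,0,0],[0.086,-0.015,0],0]]}}

```text
time: 17.17
eef_pos: [0.6892, -0.1162, 0.1447]
tcp_rot: [-0.7, 0.096, -0.096, 0.702]
contact_force: [-1.9, 2.6, -2.4]
opening: 0.132
```

```bash
python3 - <<'E'
from h import *
s=st(); p=s['eef_pos']; h=np.array([.660,-.1087]); d=np.array([.964,-.267]); print('r',-(p[:2]-h)@d,p[2]+.0422)
c=ctrl.read_camera('scene'); cv2.imwrite('pics/sc14.png',cv2.resize(c['pixels'][120:300,160:340],(800,600),interpolation=cv2.INTER_CUBIC))
E
```

```text
t 17.17 p [ 0.6892 -0.1162  0.1447] F [-1.9  2.6 -2.4] op 0.132 q [-0.31  0.39  1.56  0.    1.19 -1.61]
[[ 0.963 -0.001  0.269]
 [-0.269  0.003  0.963]
 [-0.001 -1.     0.003]]
r -0.030112699588926 0.18690500206743133
```

View pics/sc14.png

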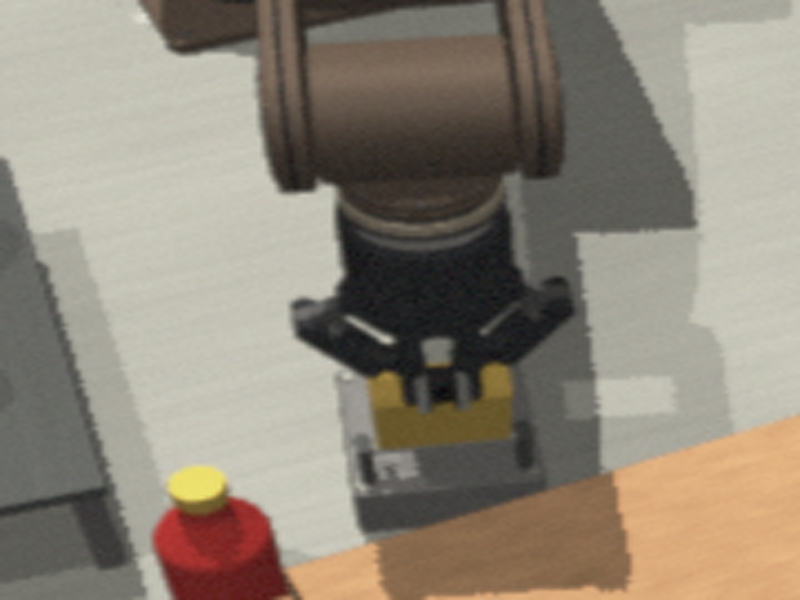

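Guard is past vertical (tab 30 mm beyond the hinge). Release and lift clear.

{"op": "jog_arm", "data": {"deltas": [[[0,0,0],[0,0,0],0.4],[[0,0,0],[0,0,0],0.4],[[0,0,0],[0,0,0],0.4],[[0,0,0],[0,-0.02,0],0.4],[[0,0,0],[0,-0.05,0],0.4],[[0,0,0],[0,-0.08,0],0.4],[[0,0,0],[0,-0.1,0],0.4],[[0,0,0],[-0.04,-0.1,0],0],[[0,0,0],[-0.08,-0.1,0],0],[[0,0,0],[-0.12,-0.1,0],0]]}}

```text
time: 18.05
eef_pos: [0.573, -0.0846, 0.2465]
tcp_rot: [-0.7, 0.095, -0.098, 0.701]
contact_force: [-0.3, 0.0, -0.2]
opening: 0.006
```

```bash
python3 - <<'E'
from tr import *
s=st(); c=ctrl.read_camera('wrist'); cv2.imwrite('pics/w15.png',c['pixels'])
P=cloud(c,T_of(c,s)); H,S,V=cv2.split(cv2.cvtColor(c['pixels'],cv2.COLOR_BGR2HSV)); v=c['range_z']>0
g=(H>45)&(H<85)&(S>90)&v&(P[...,2]>.06)&(P[...,2]<.085); print(g.sum()); rect(P,big(g),'green')
c=ctrl.read_camera('scene'); cv2.imwrite('pics/sc15.png',cv2.resize(c['pixels'][120:300,160:340],(800,600),interpolation=cv2.INTER_CUBIC))
plan([.61,-.0948,.16],down(74.5))
E
```

```text
t 18.05 p [ 0.573  -0.0846  0.2465] F [-0.3  0.  -0.2] op 0.006 q [-0.32  0.05  1.78  0.    1.31 -1.62]
[[ 0.963  0.004  0.27 ]
 [-0.27   0.001  0.963]
 [ 0.004 -1.     0.002]]
548
green 548 med [ 0.607 -0.094  0.073] z [0.063 0.073 0.074]
   rect mm [608.1 -93.9] [31.4 31.5] 76.1
turn [-0.0023 -0.0014 -0.0049] shift [ 0.0446  0.0832 -0.001 ] ang 0.3
```

View pics/w15.png

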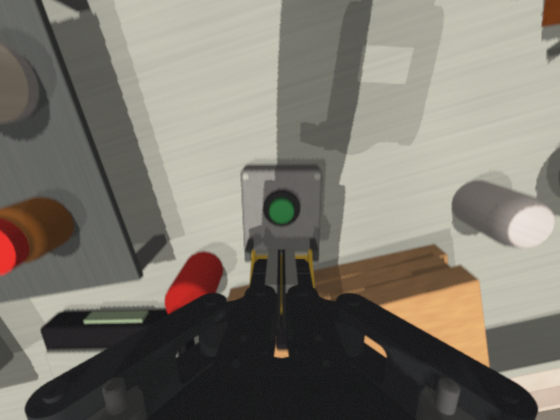

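View pics/sc15.png

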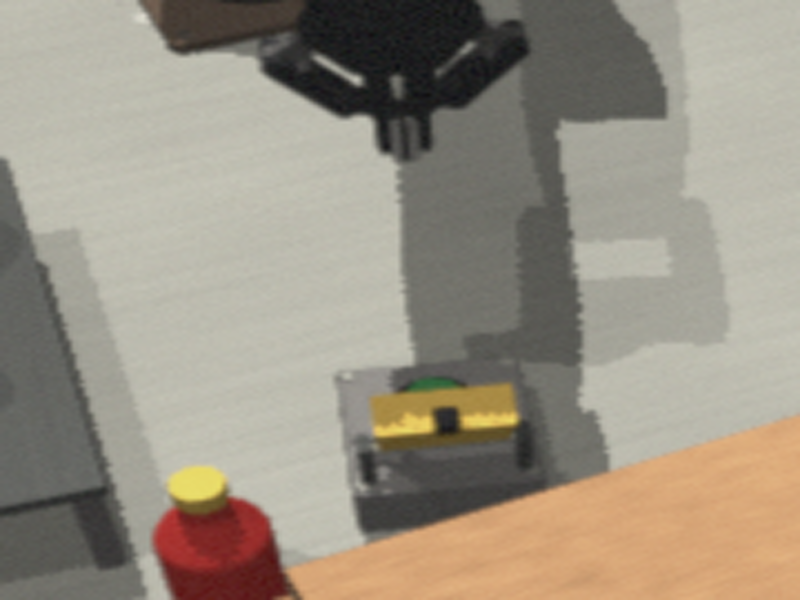

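Guard stays up by itself; green button visible at (281,208). Check the tray before pressing.

```bash
python3 - <<'E'
from tr import *
s,P,o=tray('top16','top')
u=np.array([.148,.989]);n=np.array([.989,-.148])
q=P[o&(P[...,1]>.2)][:,:2]-[.4604,.4774]
print('rear s',np.percentile(q@u,[1,50,99]).round(4),'n',np.percentile(q@n,[1,99]).round(4))
cv2.imwrite('pics/t16.png',cv2.resize(cv2.imread('pics/top16.png')[180:320,60:240],(800,600)))
plan([.604,-.093,.06],down(74.5))
E
```

```text
t 18.15 p [ 0.5677 -0.0822  0.2434] F [-0.  -0.4 -1.1] op 0.001 q [-0.32  0.04  1.79  0.    1.32 -1.62]
[[ 0.963 -0.004  0.269]
 [-0.269  0.004  0.963]
 [-0.005 -1.     0.002]]
rim 353 med [0.426 0.307 0.059] z [0.054 0.059 0.063]
   rect mm [543.  119.6] [144.2 610.7] 26.0
blue 68 med [0.429 0.261 0.055] z [0.05  0.055 0.058]
   rect mm [430.9 260.7] [40.7 13.4] 83.8
rear s [-0.1976 -0.172  -0.0999] n [-0.0533  0.0577]
turn [-0.0021 -0.0018  0.0004] shift [ 0.0343  0.1851 -0.0007] ang 0.2
```

View pics/t16.png

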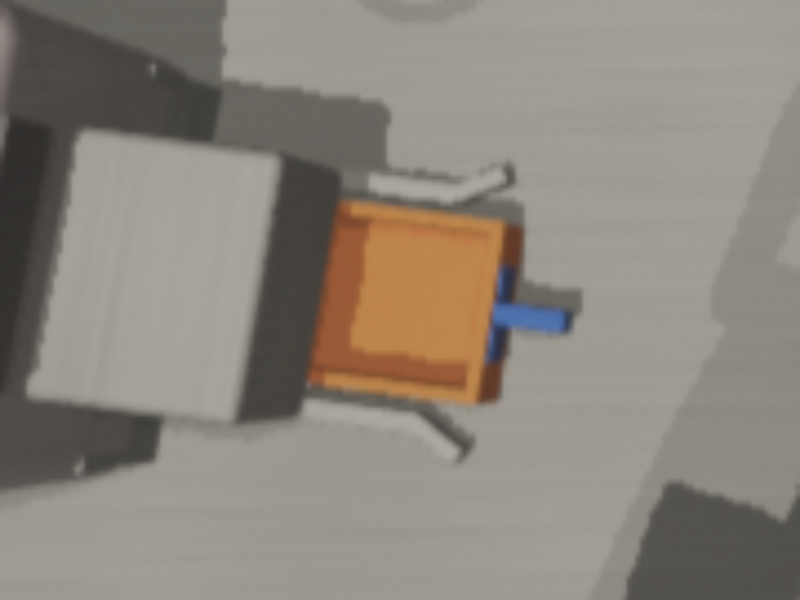

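Tray is square in the bay, its rear wall at (500,310) 198 mm before the stop (200 expected). Now to the button.

{"op": "jog_arm", "data": {"deltas": [[[0,0,0],[0.02,0.03,-0.001],0],[[0,0,0],[0.034,0.065,-0.001],0],[[0,0,0],[0.034,0.1,-0.001],0],[[0,0,0],[0.034,0.135,-0.001],0],[[0,0,0],[0.034,0.165,-0.001],0],[[0,0,0],[0.034,0.185,-0.001],0],[[0,0,0],[0.034,0.185,-0.001],0]]}}

```text
time: 18.78
eef_pos: [0.6018, -0.0931, 0.0554]
tcp_rot: [-0.699, 0.098, -0.094, 0.702]
contact_force: [-0.7, -0.5, -0.3]
opening: 0.0
```

```bash
python3 - <<'E'
from h import *
s=st(); c=ctrl.read_camera('wrist'); cv2.imwrite('pics/w17.png',cv2.resize(c['pixels'][100:400,80:480],(800,600)))
c=ctrl.read_camera('scene'); cv2.imwrite('pics/sc17.png',cv2.resize(c['pixels'][120:300,160:340],(800,600)))
E
```

```text
t 18.78 p [ 0.6018 -0.0931  0.0554] F [-0.7 -0.5 -0.3] op 0.0 q [-0.32  0.31  1.84  0.    0.99 -1.62]
[[ 0.963 -0.006  0.269]
 [-0.269  0.004  0.963]
 [-0.007 -1.     0.002]]
```

View pics/w17.png

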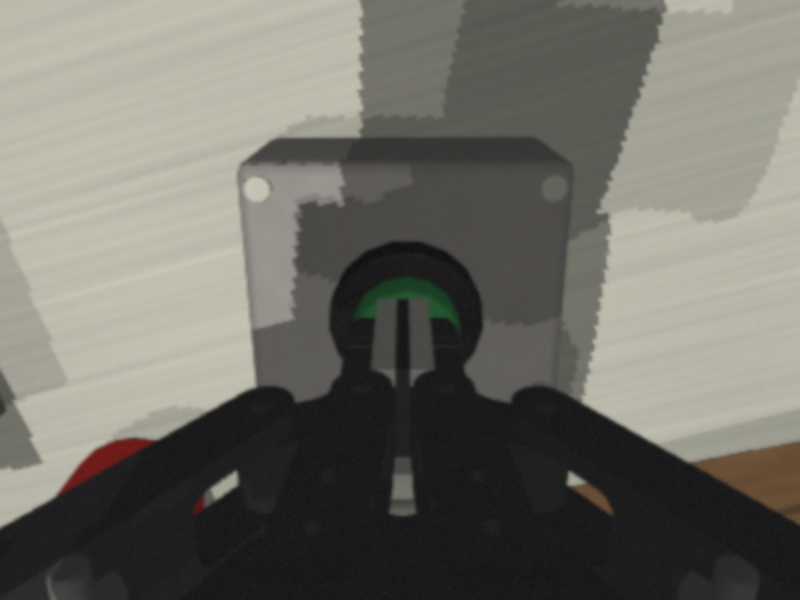

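View pics/sc17.png

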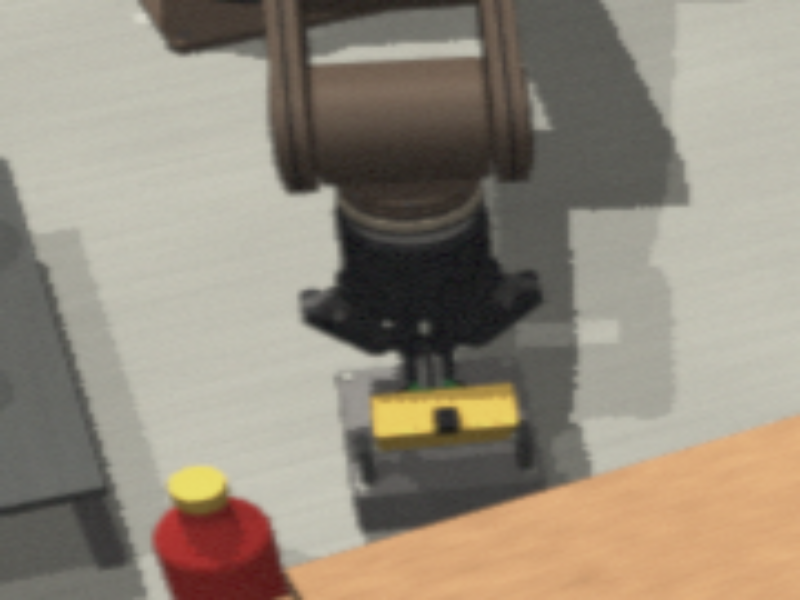

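The shut fingertips hover over the green button (405,300), no contact yet. Press slowly.

{"op": "jog_arm", "data": {"deltas": [[[0,0,0],[0,0.004,0],0],[[0,0,0],[0,0.008,0],0],[[0,0,0],[0,0.011,0],0],[[0,0,0],[0,0.014,0],0],[[0,0,0],[0,0.014,0],0],[[0,0,0],[0,0.014,0],0]]}}

```text
time: 19.38
eef_pos: [0.606, -0.0942, 0.0477]
tcp_rot: [-0.7, 0.095, -0.098, 0.701]
contact_force: [1.2, -0.3, 1.9]
opening: 0.001
```

{"op": "jog_arm", "data": {"deltas": [[[0,0,0],[-0.002,0.003,0],0],[[0,0,0],[-0.002,0.006,0],0],[[0,0,0],[-0.002,0.008,0],0],[[0,0,0],[-0.002,0.008,0],0],[[0,0,0],[-0.002,0.008,0],0]]}}

```text
time: 19.8
eef_pos: [0.6057, -0.0942, 0.0428]
tcp_rot: [-0.7, 0.093, -0.099, 0.701]
contact_force: [-2.2, 1.0, 13.0]
opening: -0.0
```

{"op": "jog_arm", "data": {"deltas": [[[0,0,0],[0,0.003,0],0],[[0,0,0],[0,0.004,0],0],[[0,0,0],[0,0.004,0],0]]}}

```text
time: 20.05
eef_pos: [0.6057, -0.0942, 0.0426]
tcp_rot: [-0.7, 0.094, -0.098, 0.701]
contact_force: [-8.5, 2.1, 19.6]
opening: -0.001
```

```bash
python3 - <<'E'
from h import *
st(); c=ctrl.read_camera('wrist'); cv2.imwrite('pics/w18.png',cv2.resize(c['pixels'][100:400,80:480],(800,600)))
E
```

```text
t 20.05 p [ 0.6057 -0.0942  0.0426] F [-8.5  2.1 19.6] op -0.001 q [-0.32  0.33  1.85  0.    0.96 -1.62]
[[ 0.963  0.005  0.268]
 [-0.268 -0.     0.963]
 [ 0.005 -1.     0.001]]
```

View pics/w18.png

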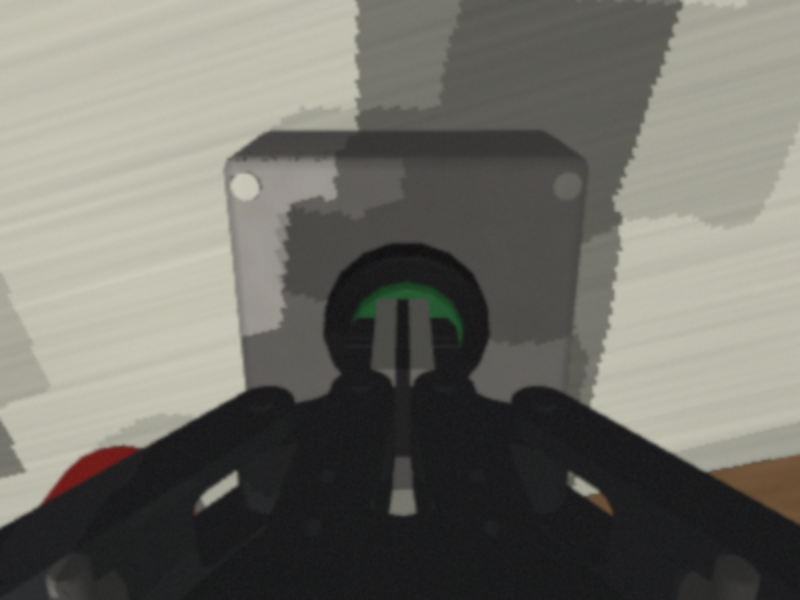

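```bash
python3 - <<'E'
from h import *
s=ctrl.get_state(); c=ctrl.read_camera('wrist'); P=cloud(c,T_of(c,s)); H,S,V=cv2.split(cv2.cvtColor(c['pixels'],cv2.COLOR_BGR2HSV))
g=(H>45)&(H<85)&(S>90)&(P[...,2]<.1)&(P[...,2]>.03); print('green z',g.sum(),np.percentile(P[g][:,2],[5,25,50,75,95]).round(4))
for u,v in [(281,246),(283,224),(300,232),(310,250)]: print(u,v,c['pixels'][v,u],P[v,u].round(4))
E
```

```text
green z 505 [0.0628 0.0644 0.0657 0.0664 0.0673]
281 246 [52 89 41] [ 0.596  -0.092   0.0664]
283 224 [21 18 18] [ 0.5877 -0.0886  0.0566]
300 232 [30 30 32] [ 0.5925 -0.0803  0.0625]
310 250 [28 29 29] [ 0.6043 -0.0777  0.0627]
```

Green top measured at 66 mm (72 minus 6): fully down. Let go and back off.

{"op": "jog_arm", "data": {"deltas": [[[0,0,0],[0,-0.015,0],0],[[0,0,0],[-0.002,-0.04,0],0],[[0,0,0],[-0.01,-0.08,0],0],[[0,0,0],[-0.03,-0.12,0],0],[[0,0,0],[-0.05,-0.16,0],0],[[0,0,0],[-0.08,-0.18,0],0],[[0,0,0],[-0.08,-0.18,0],0],[[0,0,0],[-0.08,-0.18,0],0]]}}

```text
time: 20.82
eef_pos: [0.5273, -0.0724, 0.2238]
tcp_rot: [0.701, -0.093, 0.099, -0.7]
contact_force: [0.8, 0.4, -0.8]
opening: 0.001
```

```bash
python3 - <<'E'
from tr import *
s=st(); c=ctrl.read_camera('wrist'); cv2.imwrite('pics/w19.png',c['pixels']); P=cloud(c,T_of(c,s)); H,S,V=cv2.split(cv2.cvtColor(c['pixels'],cv2.COLOR_BGR2HSV))
g=(H>45)&(H<85)&(S>90)&(P[...,2]<.1)&(P[...,2]>.03); print('green z',g.sum(),np.percentile(P[g][:,2],[25,50,75]).round(4))
c=ctrl.read_camera('scene'); cv2.imwrite('pics/sc19.png',c['pixels'])
s,P,o=tray('top19','top')
q=P[o&(P[...,1]>.2)][:,:2]-[.4604,.4774]; print('rear s',np.percentile(q@[.148,.989],1))
E
```

```text
t 20.82 p [ 0.5273 -0.0724  0.2238] F [ 0.8  0.4 -0.8] op 0.001 q [-0.33 -0.05  1.91  0.    1.27 -1.63]
[[ 0.963  0.008  0.268]
 [-0.268 -0.002  0.963]
 [ 0.008 -1.     0.001]]
green z 170 [0.0665 0.0708 0.0727]
t 20.92 p [ 0.5268 -0.0724  0.2203] F [1.  0.4 0.6] op -0.001 q [-0.33 -0.04  1.92  0.    1.27 -1.63]
[[ 0.963  0.002  0.268]
 [-0.268  0.     0.963]
 [ 0.002 -1.     0.001]]
rim 358 med [0.426 0.306 0.059] z [0.054 0.059 0.062]
   rect mm [543.5 106.9] [143.5 636.1] 24.8
blue 69 med [0.429 0.261 0.055] z [0.051 0.055 0.059]
   rect mm [430.9 260.3] [40.1 13.4] 83.8
rear s -0.19767997724434458
```

View pics/sc19.png

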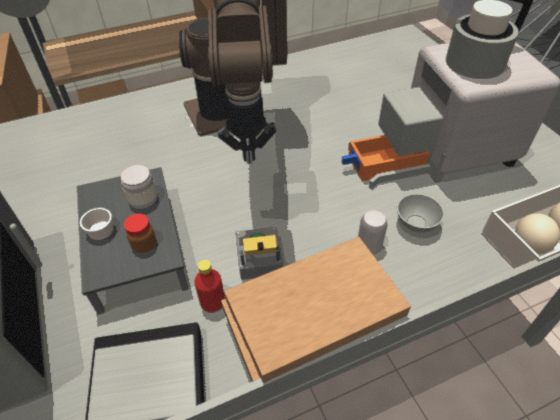

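View pics/top19.png

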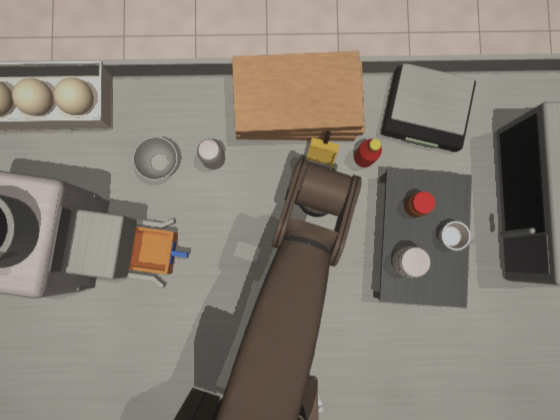

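All bystanders stand where they were, the guard is up at (322,150), and the tray is in the bay at (155,250). Handing in.

```bash
python3 -c "
from plant import ctrl
print(ctrl.sign_off())"
```

```text
the job is handed in; nothing more can be done
None
```

The job is handed in, after about 21 s of the 72 s allowed: the tray is home in the shredder's bay, the guard is up and stays by itself, and start was pressed once and let go.

- **Tray:** I pulled it out by its plain end, moved it on by its side wall, then pushed it home by the blue handle until the stop held at about 17 N. In the last picture its rear wall is 198 mm before my estimate of the stop (200 mm expected), with the handle outside. The 2 mm difference is within measuring error.
- **Guard and button:** I carried the guard past vertical by its tab and released it, and it stayed up. I pressed start only after re-checking the tray. The button top read 66 mm (fully down) at about 20 N, and about 71 to 72 mm after release, so it sprang back. That last reading was noisy.
- **Other things:** the before and after pictures show the bystanders where they stood.
- **Disagreement:** the shut finger pads end about 25 mm short of the stated TCP. Because of this, two pinches closed on nothing at first, one on the side wall and one on the tab, and I redid both deeper.

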